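Take the tall box from the row and close it up

ROBOT

A 6-joint arm with a two-finger parallel gripper is mounted at the origin on the work surface. World frame = base frame: x ahead of the robot, y to its left, z up, the work surface at z = 0. Lengths are in mm, angles in rad, forces in N, time in s.
With the tool pointing down it reaches from about 325 to 875 mm from the base axis. Payload 4.4 kg.
Tool frame: the origin (TCP) lies at the very end of the fingers, on their centre line; the grasp point (between the pads) lies 19 mm behind it; z points along the fingers, y is the direction in which the jaws open and shut (so a half turn about z gives the same grasp; the last joint's range is limited). The gripper opens to 85 mm and grips with 20 to 120 N. Pads are 22 mm wide; open, the fingers measure 114 mm over their backs; the gripper's body (76 mm by 85 mm) begins 54 mm behind the grasp point. The pads swing forward as they close: fully open they stand 13 mm farther back than shut.
Start: joints at [1.167, 0.207, 1.542, -0, 1.393, -0.15], TCP at [144.383, 556.58, 231.282] pointing down, gripper open.
Joint ranges: [-2.73, 2.73], [-0.86, 2.22], [0.23, 2.46], [-1.11, 4.25], [0.08, 2.63], [-2.82, 2.82]. Speed limits (rad/s): [2.79, 2.79, 3.14, 3.14, 3.14, 3.14].

INTERFACE

Orientations are given as a 3x3 rotation matrix whose columns are the frame's x, y, z axes.
In Python, from station import robot, optics gives the robot as it stands. The module is installed in compiled form; this text tells all that it offers.
- The arm moves only by the tool carry_out, never from a script. Its argument "targets" is text: rows parted by semicolons, each of 5 numbers parted by spaces: the gripper's target within -1 to 1 (fully open at 1, half-way at 0, shut at -1), then the shift along the tool's x, y, z in m, then the turn about the tool's z in degrees. In form: grip dx dy dz twist; .... A call has 1 to 8 rows; each row shifts and turns the commanded pose from where the row before left it, along the tool's axes as they then stand; what a row does not reach is not made up. A row lasts 1/12 s, in which the tool goes at most 41.7 mm and 7.16 degrees, less where a joint would pass 70% of its speed; a pose out of reach is approached as far as the arm can. A call with a gripper value outside its range is refused whole. The fingers move at their own pace and stop on an object; "newtons" is the grip in N (left out, the last holds). Time passes only in rows, so rows that do not move let the fingers close. It gives the time, the measured TCP pose, the force and the opening at its end, in the units of the state.
- robot.observe(): the state, without advancing time (a new reading comes with each control period).
- optics.camera(name): name is "side" or "top"; returns a dict with "frame" (480x640x3 uint8, red, green, blue), "depth" (480x640 float32, mm along the optical axis (not along the pixel's ray), 0 where there is no reading), "fov_y" (degrees; the focal length in pixels is half the picture's height over the tangent of half this angle, whatever the lens; pixels are square), "cx", "cy" (the principal point, pixels), "extrinsics" (4x4, takes a point from world to camera coordinates). Camera axes: x right, y down, z forward; pixel columns grow to the right and rows downward; lengths in mm; the calibration is good to about 2 mm. A picture is of the moment at which its call begins.
- robot.finish_job(): hands the job in, once; it reports no verdict.
The state is a dict: "t": time; "qpos": joint angles; "qd": joint speeds; "joint_torque": joint torques, N m; "position": TCP position; "tool_rot": TCP orientation; "contact_force": force on the tool from outside, world axes, zero at the start; "torque": the same for the moment, N m; "finger_gap": finger opening in mm.
Only numpy, scipy, OpenCV 4.12 (cv2) and the standard library are available. Lean on these libraries where they do the work, as an engineer would, in place of code of your own. Each camera call takes 0.05 s, during which the arm holds its last target.

TASK

Get the tall necklace box out from under the shelf: tip it outward by its top, with its foot still on the counter, and then lift it out and stand it upright on the middle of the felt pad. Then close the row up: push the five low boxes together as one straight block, snug against the shelf's left-hand end panel (seen from the robot), all still upright, square to the panel and with their fronts level where they were. Do not knock any low box over, and leave the jar of rods, the scent bottle and the bowl where they are.

Things in the scene. Friction and masses are not known exactly. Their poses are not given: they have to be found in the camera images.
- shelf: wooden countertop shelf, fixed, open in front and behind. Origin on the counter midway between its end panels; x points away from the robot into the shelf, y along the row. Six boxes stand below it on the counter in a row along y, centred on x = 0 (3 mm), front faces at x = -60 mm; 1.5 mm play between neighbours, 5 to 45 mm free between the row and the +y panel.
- stop_panel (a point): middle of the foot of the +y (left) end panel's inner face, the face the row is to be pushed against: in the shelf's frame at x = 0, y = +240 mm, z = 0. The panels are 160 mm deep (x = -60 to +100 mm) and 18 mm thick; they are 185 mm high, but cut away to 85 mm high in front of x = -15 mm; the other panel's inner face is at y = -240 mm.
- board_edge (a point): middle of the lower front edge of the upper board, at x = -15 mm, z = 185 mm in the shelf's frame. The board is 18 mm thick, covers x = -15 to +102 mm over the full length; bottles stand on it behind x = +20 mm. The boxes' front 45 mm stand out from under it. A rail 35 mm high hangs below the board at x = 86 to 100 mm.
- tall_box: the tall kraft necklace box, standing on edge in the row like the others, in the first, second or third place from the +y panel: 120 mm deep along its own x, 44 mm thick along its own y, 140 mm high (50 mm above its neighbours), 0.14 to 0.28 kg. Origin: centre of its underside; the narrow face with a blank label looks to its -x, towards the robot.
- tall_top (a point): centre of the tall box's top face, 140 mm above its origin.
- box_1: low kraft necklace box standing on edge: 120 mm deep along its own x, 44 mm thick along its own y, 90 mm high, 0.10 to 0.21 kg. Origin: centre of its underside. Its narrow face with a small blank label looks to its -x. In one of the first three places from the +y panel.
- box_2: low kraft necklace box standing on edge: 120 mm deep along its own x, 44 mm thick along its own y, 90 mm high, 0.10 to 0.21 kg. Origin: centre of its underside. Its narrow face with a small blank label looks to its -x. In one of the first three places from the +y panel.
- box_3: low kraft necklace box standing on edge: 120 mm deep along its own x, 44 mm thick along its own y, 90 mm high, 0.10 to 0.21 kg. Origin: centre of its underside. Its narrow face with a small blank label looks to its -x. Fourth from the +y panel.
- box_4: low kraft necklace box standing on edge: 120 mm deep along its own x, 44 mm thick along its own y, 90 mm high, 0.10 to 0.21 kg. Origin: centre of its underside. Its narrow face with a small blank label looks to its -x. Fifth from the +y panel.
- box_5: low kraft necklace box standing on edge: 120 mm deep along its own x, 44 mm thick along its own y, 90 mm high, 0.10 to 0.21 kg. Origin: centre of its underside. Its narrow face with a small blank label looks to its -x. Sixth and last from the +y panel, at the row's free end: nothing stands between it and the -y panel.
- pad: grey felt counter pad, fixed, 200 mm (its x) by 240 mm (its y), 4 mm thick, lying flat to the left in front of the shelf. Origin: centre of its underside.
- rod_jar: bystander: clear jar of glass rods, 76 mm across, rods up to 230 mm high. Origin: centre of its underside.
- scent_bottle: bystander: stoppered amber glass bottle, 64 mm across, 120 mm high. Origin: centre of its underside.
- bead_bowl: bystander: white bowl, 90 mm across, 35 mm high. Origin: centre of its underside.
Things that resemble listed ones, but are neither listed nor needed, are in the scene too. What is shaped like the box_1 but purple or red is not meant.

How it is judged (in metres and radians):
On the way:
1. the tall box is tipped outward by its top (7 degrees or more) while its foot is still down at its place in the row (angle between tall_box's own z axis and vertical above 0.12 rad and x of tall_top in the frame of shelf below -0.012 m and height (world z) of tall_box below 0.028 m and x of tall_box in the frame of shelf above -0.04 m), for 0.1 s.
At the end, for the whole second after the job is handed in: Tall box upright (3 deg), at rest, centred on the pad within 40 mm (pad x) and 60 mm (pad y). Low boxes upright (3 deg), at rest in one row against the +y panel, gaps together under 8 mm, each within 12 mm of the shelf's x = 0 and square within 0.10 rad (x of box_1 in the frame of shelf between -0.012 and 0.012 m and angle between the y axis of each of box_1, box_2, box_3, box_4, box_5 and the y axis of shelf, either way round below 0.1 rad and angle between each of box_1, box_2, box_3, box_4, box_5, tall_box's own z axis and vertical below 0.05 rad and height (world z) of each of box_1, box_2, box_3, box_4, box_5 below 0.006 m and linear speed of each of box_1, box_2, box_3, box_4, box_5, tall_box below 0.02 m/s and x of box_2 in the frame of shelf between -0.012 and 0.012 m and x of box_3 in the frame of shelf between -0.012 and 0.012 m and x of box_4 in the frame of shelf between -0.012 and 0.012 m and x of box_5 in the frame of shelf between -0.012 and 0.012 m and y of box_1 in the frame of shelf between 0.166 and 0.225 m and y of box_2 in the frame of shelf between 0.166 and 0.225 m and y of box_3 in the frame of shelf above 0.122 m and y of box_4 in the frame of shelf above 0.078 m and y of box_5 in the frame of shelf above 0.034 m and x of tall_box in the frame of pad between -0.04 and 0.04 m and y of tall_box in the frame of pad between -0.06 and 0.06 m and height (world z) of tall_box below 0.01 m); the robot touches nothing.
It fails at once if one of the five low boxes is tipped by more than 25 degrees (angle between any of box_1, box_2, box_3, box_4, box_5's own z axis and vertical above 0.44 rad).
It fails at once if the rod jar, scent bottle or bead bowl is moved by more than 15 mm (distance of any of rod_jar, scent_bottle, bead_bowl from where it was at the start of the episode above 0.015 m).
It also fails if it takes over 58 s, if anything falls off the work surface, if the arm or the gripper's body presses on something with over 40 N, if the wrist force passes 120 N, or if a joint passes its speed limit or range.

## Working session

There is one attempt and no reset: what is moved stays moved. The work goes in short steps, Python scripts to look and compute and a tool call to move; the robot and the scene stay as the last step left them, time stands still between calls to the robot, and variables do not carry over. Pictures are saved under pics/ and viewed, and the job is handed in when it is done.

Besides the shell and the picture viewer there is one more tool, called after ">>>" as name(argument=value, ...) on one line, values as JSON. carry_out: Moves the arm, as the interface text tells. Its arguments: {"type":"object","properties":{"targets":{"type":"string"},"newtons":{"type":"number"}},"required":["targets"]}

```bash
mkdir -p pics; cat > h.py <<'E'
import numpy as np, cv2
from station import robot, optics
def cam(n):
    c=optics.camera(n); c['f']=240/np.tan(np.radians(c['fov_y'])/2); c['E']=np.array(c['extrinsics']); return c
def world(c,u,v,d=None,z=None):
    R=c['E'][:3,:3];t=c['E'][:3,3]
    r=np.array([(u-c['cx'])/c['f'],(v-c['cy'])/c['f'],1.]); o=-R.T@t; w=R.T@r
    if d is None: d=(z-o[2])/w[2]
    return o+w*d
def proj(c,p):
    q=c['E'][:3,:3]@np.array(p,float)+c['E'][:3,3]
    return c['f']*q[0]/q[2]+c['cx'],c['f']*q[1]/q[2]+c['cy']
def cloud(c):
    v,u=np.mgrid[0:480,0:640]; d=c['depth'].astype(float)
    P=np.stack([(u-c['cx'])/c['f']*d,(v-c['cy'])/c['f']*d,d],-1)
    W=(P-c['E'][:3,3])@c['E'][:3,:3]
    W[d==0]=np.nan
    return W
def save(c,n): cv2.imwrite('pics/'+n+'.png',c['frame'][:,:,::-1])
E
python3 - <<'E'
from h import *
np.set_printoptions(precision=3,suppress=True)
for n in('side','top'):
    c=cam(n);save(c,n+'0');print(n,c['f'],c['cx'],c['cy'],c['E'],(c['depth']>0).mean()); np.savez('pics/'+n+'0.npz',**{k:c[k] for k in('frame','depth','f','cx','cy','E')})
print(robot.observe())
E
```

```text
side 440.891653689475 318.71506812991413 241.20449986210951 [[ -0.962  -0.271  -0.015 615.112]
 [ -0.179   0.674  -0.717 213.773]
 [  0.205  -0.687  -0.697 992.896]
 [  0.      0.      0.      1.   ]] 0.9959440104166667
top 543.0469856703339 320.3080270221687 244.4674443903542 [[   0.      -1.       0.011   -5.174]
 [  -0.989   -0.002   -0.146  616.926]
 [   0.146   -0.011   -0.989 1576.036]
 [   0.       0.       0.       1.   ]] 0.9959635416666667
{'t': 0.1, 'qpos': array([ 1.166,  0.207,  1.543,  0.   ,  1.394, -0.15 ]), 'qd': array([ 0.001, -0.004, -0.004,  0.   ,  0.001, -0.002]), 'joint_torque': array([ -0.002, -38.41 , -29.255,  -0.   ,   0.005,   0.   ]), 'position': array([144.093, 555.919, 230.187]), 'tool_rot': array([[-0.968,  0.251, -0.001],
       [ 0.251,  0.968, -0.002],
       [ 0.   , -0.002, -1.   ]]), 'contact_force': array([-0.355, -0.246, -0.513]), 'torque': array([0.019, 0.014, 0.024]), 'finger_gap': 85.64147059590593}
```

View pics/side0.png

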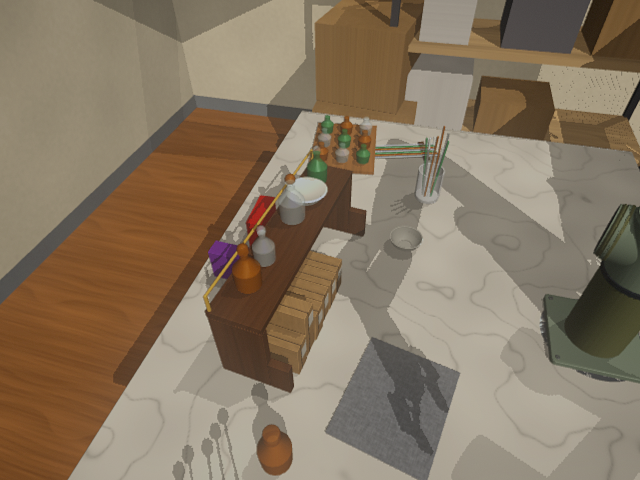

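View pics/top0.png

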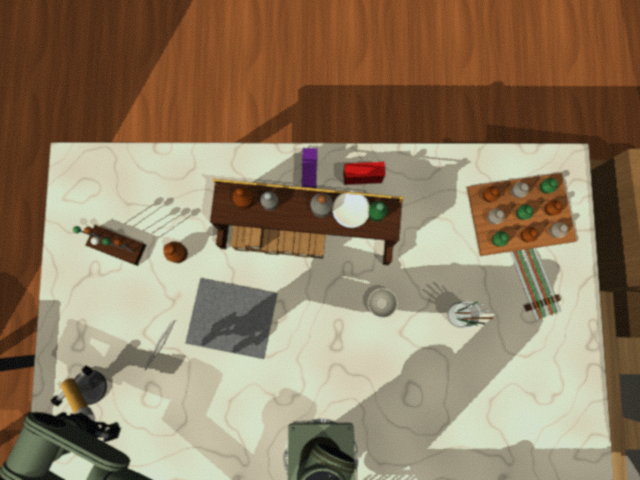

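The side picture shows the shelf with its row of kraft boxes (about 265–340, 250–370), the pad (395,405), the amber bottle (275,450), the bowl (405,238) and the rod jar (430,185). The top picture shows the shelf front at about (305,240) and the pad at (232,318). Next I'll crop closer and measure.

```bash
python3 - <<'E'
from h import *
np.set_printoptions(precision=1,suppress=True)
s=dict(np.load('pics/side0.npz'));t=dict(np.load('pics/top0.npz'))
a=cv2.resize(s['frame'][230:400,200:370],(560,560),interpolation=cv2.INTER_CUBIC)
cv2.imwrite('pics/cs.png',a[:,:,::-1])
a=cv2.resize(t['frame'][170:270,200:410],(798,380),interpolation=cv2.INTER_CUBIC)
cv2.imwrite('pics/ct.png',a[:,:,::-1])
W=cloud(t)
for v in (200,225,232,236,240,245,250,256,260): print(v,[tuple(W[v,u].round().astype(int)) for u in (220,240,255,280,310,335)])
# pad
hsv=cv2.cvtColor(t['frame'],cv2.COLOR_RGB2HSV)
g=t['frame'].astype(int); m=((g.max(2)-g.min(2)<25)&(g.max(2)<140)).astype(np.uint8); m[:270]=0;m[370:]=0;m[:,:170]=0;m[:,290:]=0
m=cv2.morphologyEx(m,cv2.MORPH_CLOSE,np.ones((7,7)));m=cv2.morphologyEx(m,cv2.MORPH_OPEN,np.ones((5,5)))
cs,_=cv2.findContours(m,0,1);k=max(cs,key=cv2.contourArea);r=cv2.minAreaRect(k);b=cv2.boxPoints(r);print(r)
P=np.array([world(t,u,v,z=4) for u,v in b]);print(P,P.mean(0),np.linalg.norm(P-np.roll(P,1,0),axis=1))
E
```

```text
200 [(np.int64(715), np.int64(270), np.int64(204)), (np.int64(702), np.int64(207), np.int64(262)), (np.int64(715), np.int64(175), np.int64(204)), (np.int64(716), np.int64(107), np.int64(202)), (np.int64(716), np.int64(25), np.int64(203)), (np.int64(711), np.int64(-42), np.int64(228))]
225 [(np.int64(659), np.int64(280), np.int64(137)), (np.int64(646), np.int64(214), np.int64(206)), (np.int64(648), np.int64(174), np.int64(197)), (np.int64(647), np.int64(106), np.int64(200)), (np.int64(647), np.int64(25), np.int64(200)), (np.int64(647), np.int64(-43), np.int64(204))]
232 [(np.int64(648), np.int64(289), np.int64(83)), (np.int64(646), np.int64(229), np.int64(93)), (np.int64(638), np.int64(180), np.int64(141)), (np.int64(647), np.int64(113), np.int64(92)), (np.int64(628), np.int64(25), np.int64(198)), (np.int64(628), np.int64(-43), np.int64(203))]
236 [(np.int64(636), np.int64(288), np.int64(85)), (np.int64(635), np.int64(229), np.int64(91)), (np.int64(627), np.int64(180), np.int64(137)), (np.int64(635), np.int64(113), np.int64(91)), (np.int64(642), np.int64(26), np.int64(46)), (np.int64(
[... 964 characters left out ...]
64(-3)), (np.int64(588), np.int64(195), np.int64(-1)), (np.int64(587), np.int64(118), np.int64(4)), (np.int64(584), np.int64(26), np.int64(34)), (np.int64(588), np.int64(-50), np.int64(0))]
260 [(np.int64(576), np.int64(302), np.int64(-5)), (np.int64(576), np.int64(241), np.int64(-7)), (np.int64(575), np.int64(194), np.int64(5)), (np.int64(576), np.int64(118), np.int64(-1)), (np.int64(575), np.int64(26), np.int64(1)), (np.int64(576), np.int64(-50), np.int64(-4))]
((236.07693481445312, 318.6153564453125), (89.42893981933594, 67.07171630859375), 11.309932708740234)
[[326.9 395.5   4. ]
 [522.9 362.8   4. ]
 [470.1  97.    4. ]
 [275.6 134.2   4. ]] [398.9 247.4   4. ] [266.3 198.8 271.  198.1]
```

View pics/cs.png

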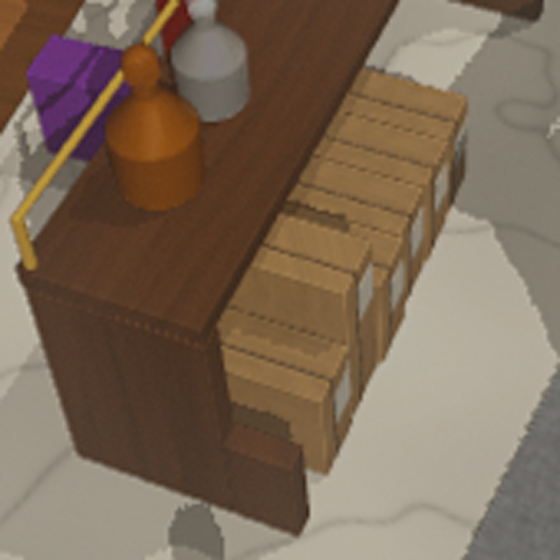

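View pics/ct.png

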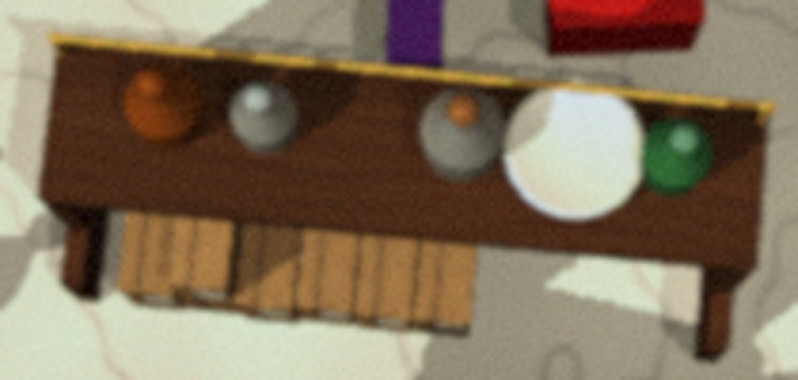

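```bash
python3 - <<'E'
from h import *
np.set_printoptions(precision=1,suppress=True)
s=dict(np.load('pics/side0.npz'));t=dict(np.load('pics/top0.npz'))
for nm,c in(('top',t),('side',s)):
    W=cloud(c)
    z=W[...,2];x=W[...,0];y=W[...,1]
    roi=(x>560)&(x<780)&(y>-300)&(y<330)
    print(nm)
    m=(roi&(z>190)&(z<215)).astype(np.uint8)
    m=cv2.morphologyEx(m,cv2.MORPH_OPEN,np.ones((3,3)))
    # board front edge: for each y-bin min x
    bins=np.arange(-220,280,10);pts=[]
    for b in bins:
        k=(m>0)&(y>=b)&(y<b+10)
        if k.sum()>5: pts.append((b+5,np.percentile(x[k],1)))
    pts=np.array(pts);pf=np.polyfit(pts[:,0],pts[:,1],1);print('front edge x=a*y+b',pf.round(4),'res',np.std(pts[:,1]-np.polyval(pf,pts[:,0])),'y ext',np.nanpercentile(y[m>0],[.2,99.8]))
    for lo,hi,n in((125,155,'tall'),(78,102,'low')):
        k=(roi&(z>lo)&(z<hi)&(x<655)).astype(np.uint8);k=cv2.morphologyEx(k,cv2.MORPH_OPEN,np.ones((3,3)))
        nn,lab,st,ce=cv2.connectedComponentsWithStats(k)
        for i in range(1,nn):
            if st[i,4]<25: continue
            q=lab==i;P=W[q][:,:2].astype(np.float32);r=cv2.minAreaRect(P)
            print(n,st[i],'med z',np.median(z[q]).round(1),'x',np.percentile(P[:,0],[1,99]),'y',np.percentile(P[:,1],[1,99]))
E
```

```text
top
front edge x=a*y+b [  0.1 625.8] res 0.4726306022604527 y ext [-221.6  293.6]
tall [244 227  18  20 302] med z 139.0 x [599.7 652.5] y [164.1 208.6]
low [216 229   7  17  85] med z 84.7 x [609. 654.] y [281.4 299.6]
low [231 230  15  18 235] med z 89.2 x [602.8 652.9] y [215.3 255.3]
low [ 261  230   65   25 1290] med z 89.5 x [583.5 652.1] y [-14.8 164.3]
low [386 246   7  16  95] med z 84.9 x [562.8 607.1] y [-213.1 -195. ]
side
front edge x=a*y+b [  0.1 627.5] res 3.3320456253961837 y ext [-208.3  304.1]
tall [342 190   9   8  65] med z 137.4 x [607.4 627.8] y [-201.3 -188.4]
tall [282 296  31  27 571] med z 138.9 x [601.3 654. ] y [173.  219.2]
low [335 203  31  12 187] med z 84.5 x [564.2 646.2] y [-206.5 -185.3]
low [ 296  253   46   66 1519] med z 89.0 x [585.1 654. ] y [ -6.2 168. ]
low [276 322  36  32 665] med z 89.2 x [602.1 654.3] y [193.9 264.2]
low [269 359  23  15 209] med z 84.0 x [611.4 653.5] y [289.1 309. ]
```

```bash
python3 - <<'E'
from h import *
s=dict(np.load('pics/side0.npz'));t=dict(np.load('pics/top0.npz'))
def crop(c,u0,v0,w,h,k,n):
    a=cv2.resize(c['frame'][v0:v0+h,u0:u0+w],(w*k,h*k),interpolation=cv2.INTER_CUBIC)
    for i in range(0,w,10):
        cv2.putText(a,str(u0+i),(i*k,10),0,.35,(255,255,0),1);cv2.line(a,(i*k+k//2,12),(i*k+k//2,18),(255,255,0),1)
    for j in range(0,h,10):
        cv2.putText(a,str(v0+j),(0,j*k+k//2),0,.35,(0,255,255),1)
    cv2.imwrite('pics/'+n+'.png',a[:,:,::-1])
crop(s,255,270,75,75,8,'zs');crop(t,205,215,75,50,10,'zt')
crop(s,200,290,110,100,6,'zp');
E
```

```text
(no output)
```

View pics/zs.png

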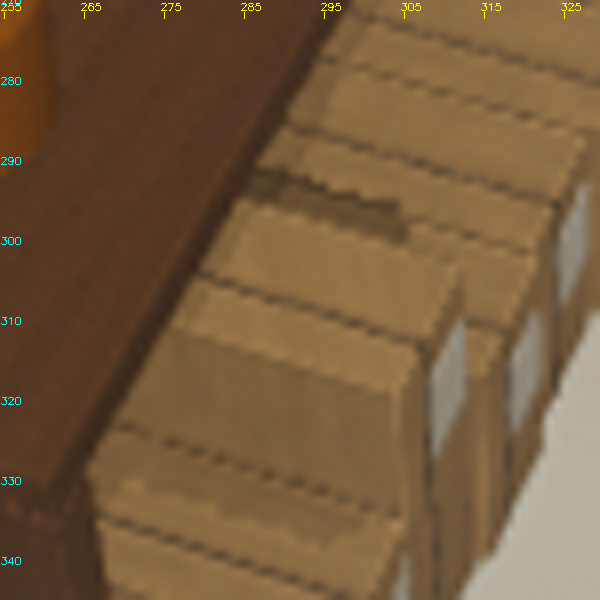

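View pics/zt.png

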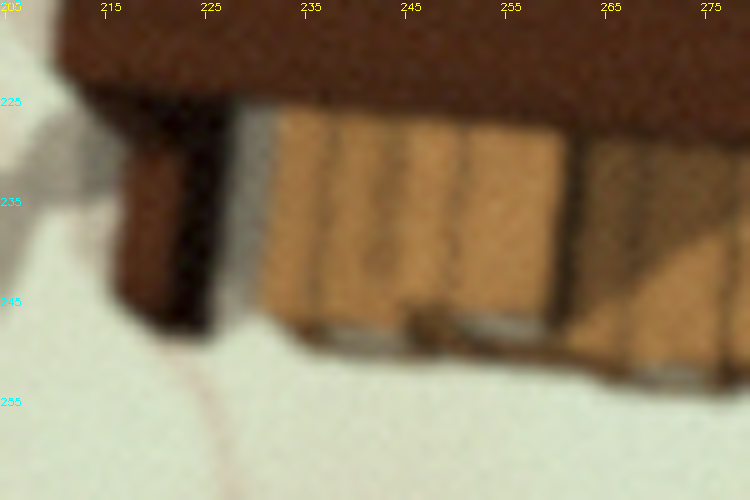

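View pics/zp.png

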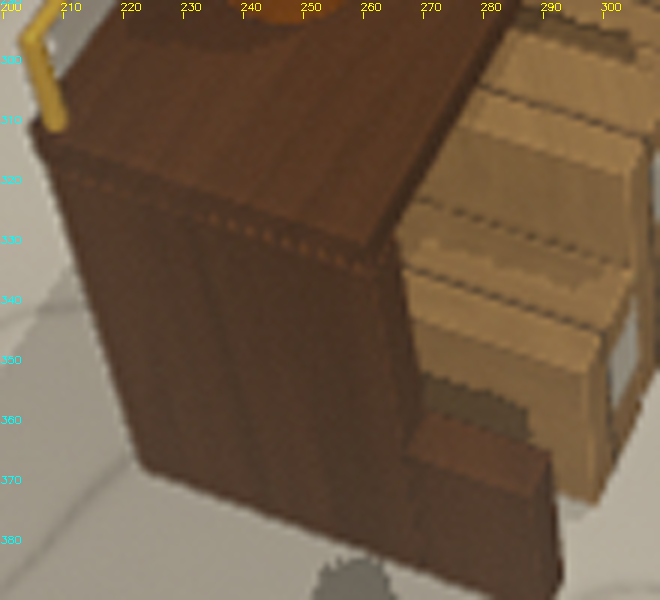

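```bash
python3 - <<'E'
from h import *
np.set_printoptions(precision=1,suppress=True)
s=dict(np.load('pics/side0.npz'));t=dict(np.load('pics/top0.npz'))
print('side tall FL,FR',world(s,304.5,318.2,z=140),world(s,312,302.6,z=140))
print('top tall FL,FR',world(t,243.3,246,z=140),world(t,260,247.2,z=140))
print('side low1 FL', world(s,297,351,z=90))
print('top low1 FL', world(t,231.0,245.5,z=90))
print('side panel front: outer bottom',world(s,291.5,390,z=0),'inner top front',world(s,290.5,366,z=85),'outer top front',world(s,287.5,371.5,z=85))
print('side panel rear outer foot',world(s,223,367,z=0))
print('top panel front outer/inner top',world(t,215.7,244.3,z=85),world(t,221.5,247,z=85))
# board corners top z=203
for nm,c in(('top',t),('side',s)):
    W=cloud(c);x,y,z=W[...,0],W[...,1],W[...,2]
    m=((x>570)&(x<780)&(y>-300)&(y<330)&(z>192)&(z<214)).astype(np.uint8)
    pts=[]
    for b in range(-200,280,8):
        k=(m>0)&(abs(y-b)<4)
        if k.sum()>5: pts.append((b,np.sort(x[k])[:2].mean()))
    p=np.array(pts);k=np.ones(len(p),bool)
    for _ in range(4):
        f=np.polyfit(p[k,0],p[k,1],1);r=p[:,1]-np.polyval(f,p[:,0]);k=abs(r)<2*np.std(r[k])+.5
    print(nm,'edge',f[0].round(4),f[1],np.degrees(np.arctan(f[0])),k.sum())
    for xx in(650,700):
        k=(m>0)&(abs(x-xx)<5);print(xx,'y ext',np.sort(y[k])[[1,-2]])
b=t['frame']
# row front line: find lower boundary of kraft/paper in top view per column at z=0
hsv=cv2.cvtColor(b,cv2.COLOR_RGB2HSV)
E
```

```text
side tall FL,FR [604.8 217.7 140. ] [601.4 176.8 140. ]
top tall FL,FR [598.3 212.3 140. ] [594.9 165.5 140. ]
side low1 FL [608.3 263.1  90. ]
top low1 FL [606.9 254.5  90. ]
side panel front: outer bottom [612.5 301.7   0. ] inner top front [611.5 295.2  85. ] outer top front [613.4 307.9  85. ]
side panel rear outer foot [771.8 290.5   0. ]
top panel front outer/inner top [611.  299.7  85. ] [603.1 282.7  85. ]
top edge 0.0967 625.6840875256523 5.524728940496666 60
650 y ext [-218.9  294. ]
700 y ext [-223.   291.4]
side edge 0.097 626.7597757415161 5.538733145836684 60
650 y ext [-209.2  287.8]
700 y ext [-91. 302.]
```

Candidates for the tall box: the kraft boxes in the row at side (330,265) to (285,350), the tall one at side (300,305) / top (252,236), and the purple (220,258 side) and red (262,212 side) decoys behind the shelf. The crops confirm the second box from the left: kraft, with its top at z≈139 against 89 for its neighbours.

The two views disagree by about 7 mm in y. I'll bring the gripper near the box to check the calibration.

>>> carry_out(targets="1 0 0 0 -4.5; 1 0 0 0 -4.5; 1 -0.029 -0.02 0 0; 1 -0.029 -0.02 0 0; 1 -0.029 -0.02 0 0; 1 -0.029 -0.02 0 0; 1 -0.029 -0.02 0 0; 1 -0.029 -0.02 0 0", newtons=20)

```text
t: 0.77
position: [306.7, 418.9, 230.8]
tool_rot: [[-0.995, 0.096, -0.001], [0.096, 0.995, -0.001], [0.0, -0.001, -1.0]]
contact_force: [0.5, 1.2, 1.0]
finger_gap: 85.0
```

>>> carry_out(targets="1 -0.029 -0.02 0 0; 1 -0.029 -0.02 0 0; 1 -0.029 -0.02 0 0; 1 -0.029 -0.02 0 0; 1 -0.029 -0.02 0 0; 1 -0.029 -0.02 0 0; 1 -0.029 -0.02 0 0; 1 0 0 0 0")

```text
t: 1.43
position: [498.8, 257.0, 230.9]
tool_rot: [[-0.995, 0.103, 0.002], [0.103, 0.995, -0.002], [-0.003, -0.002, -1.0]]
contact_force: [-0.4, 1.4, -0.5]
finger_gap: 85.8
```

```bash
cat >> h.py <<'E'
def crop(c,u0,v0,w,h,k,n):
    a=cv2.resize(c['frame'][v0:v0+h,u0:u0+w],(w*k,h*k),interpolation=cv2.INTER_CUBIC)
    for i in range(0,w,10):
        cv2.putText(a,str(u0+i),(i*k,10),0,.35,(255,255,0),1)
    for j in range(0,h,10):
        cv2.putText(a,str(v0+j),(0,j*k+k//2),0,.35,(0,255,255),1)
    cv2.imwrite('pics/'+n+'.png',a[:,:,::-1])
def grab(n,tag):
    c=cam(n);np.savez('pics/'+n+tag+'.npz',**{k:c[k] for k in('frame','depth','f','cx','cy','E')});return c
E
python3 - <<'E'
from h import *
np.set_printoptions(precision=2,suppress=True)
o=robot.observe();print(o['t'],o['position'],o['tool_rot'],o['qpos'])
p=o['position']
for n in('side','top'):
    c=grab(n,'1');print(n,proj(c,p));u,v=map(int,proj(c,p));crop(c,u-50,v-50,100,90,6,n+'1')
E
```

```text
1.4333 [498.77 256.99 230.85] [[-0.99  0.1   0.  ]
 [ 0.1   0.99 -0.  ]
 [-0.   -0.   -1.  ]] [ 0.32  0.18  1.58 -0.    1.39 -1.14]
side (np.float64(354.7794336406616), np.float64(318.0998069707361))
top (np.float64(220.87303187494888), np.float64(278.720488671482))
```

View pics/side1.png

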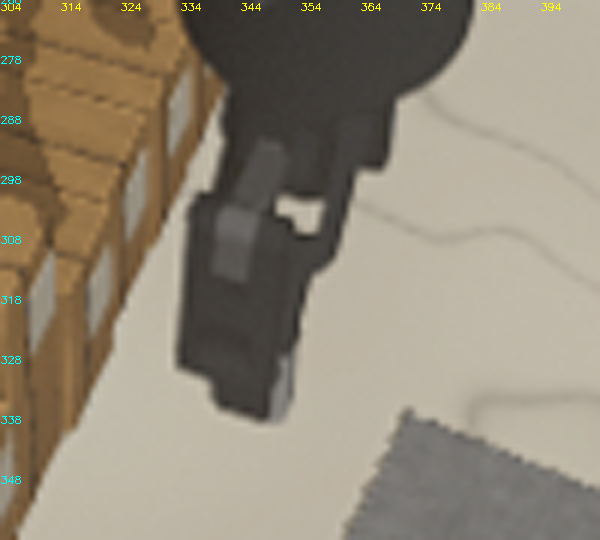

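View pics/top1.png

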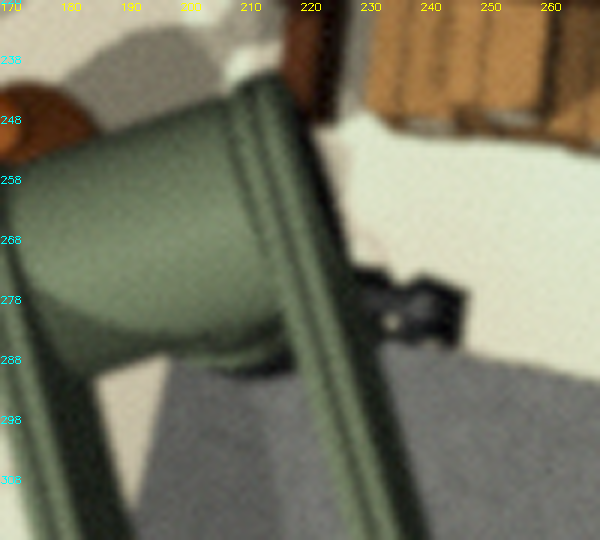

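```bash
python3 - <<'E'
from h import *
np.set_printoptions(precision=1,suppress=True)
p=np.array([498.8,257,230.9]);X=np.array([-.995,.1,0]);Y=np.array([.1,.995,0])
for n in('side','top'):
    c=dict(np.load(f'pics/{n}1.npz'))
    for sg in(1,-1):
      for dz in (0,13):
        print(n,sg,dz,[np.round(proj(c,p+sg*a*Y+b*X+[0,0,dz]),1) for a in(42.5,57) for b in(-11,11)])
    W=cloud(c);z=W[...,2]
    k=(z>225)&(z<300)&(abs(W[...,0]-499)<40)&(abs(W[...,1]-257)<75)
    for lo,hi in((226,236),(236,250),(250,270),(270,300)):
        q=k&(z>lo)&(z<hi)
        if q.sum()>5:
            r=(W[q]-p);print(lo,q.sum(),'toolx',np.percentile(r@X,[2,50,98]),'tooly',np.percentile(r@Y,[2,50,98]))
E
```

```text
side 1 0 [array([340.5, 335.8]), array([353.1, 339.9]), array([337.5, 342.8]), array([350.3, 347. ])]
side 1 13 [array([340.6, 331.3]), array([353.4, 335.4]), array([337.6, 338.4]), array([350.6, 342.6])]
side -1 0 [array([356.3, 298. ]), array([368.1, 301.5]), array([358.8, 292.1]), array([370.5, 295.5])]
side -1 13 [array([356.6, 293.4]), array([368.6, 296.9]), array([359.2, 287.5]), array([371. , 290.9])]
236 15 toolx [-6.9  6.5  9.8] tooly [-46.1 -39.6  51.5]
250 84 toolx [-8.6  5.8 10.1] tooly [-45.5  51.3  58.6]
270 122 toolx [-12.5   1.8  12.2] tooly [-40.7  68.3  76. ]
top 1 0 [array([205.2, 272.9]), array([204.1, 281.3]), array([199.7, 272.3]), array([198.6, 280.7])]
top 1 13 [array([204.2, 272.4]), array([203.1, 280.9]), array([198.7, 271.9]), array([197.5, 280.3])]
top -1 0 [array([237.6, 276.2]), array([236.5, 284.5]), array([243.1, 276.7]), array([242.1, 285.1])]
top -1 13 [array([236.9, 275.7]), array([235.8, 284.2]), array([242.4, 276.3]), array([241.4, 284.7])]
270 12 toolx [ 5.8 12.3 16.3] tooly [-75.2 -55.5 -48.6]
```

>>> carry_out(targets="1 -0.027 -0.014 0.01 0; 1 -0.027 -0.014 0.01 0; 1 -0.027 -0.014 0.015 0; 1 -0.027 -0.013 0.015 0; 1 0 0 0.015 0; 1 0 0 0 0; 1 0 0 0 0")

```text
t: 2.12
position: [594.6, 197.1, 164.7]
tool_rot: [[-0.995, 0.095, -0.005], [0.095, 0.995, -0.0], [0.004, -0.001, -1.0]]
contact_force: [0.0, -0.7, -0.5]
finger_gap: 85.4
```

```bash
cat > look.py <<'E'
import sys
from h import *
np.set_printoptions(precision=3,suppress=True)
tag=sys.argv[1];o=robot.observe();p=o['position'];print(o['t'],p,o['tool_rot'][:,1],o['contact_force'],o['finger_gap'])
for n in('side','top'):
    c=grab(n,tag);u,v=map(int,proj(c,p));print(n,u,v);crop(c,max(0,u-55),max(0,v-45),100,80,6,n+tag)
a=cv2.imread(f'pics/side{tag}.png');b=cv2.imread(f'pics/top{tag}.png');cv2.imwrite(f'pics/both{tag}.png',cv2.resize(np.hstack([a,b]),(800,320))) if len(sys.argv)>2 else 0
E
python3 look.py 2
```

```text
2.1167 [594.588 197.148 164.664] [ 0.095  0.995 -0.001] [ 0.023 -0.714 -0.534] 85.44218796163082
side 312 303
top 247 246
```

View pics/side2.png

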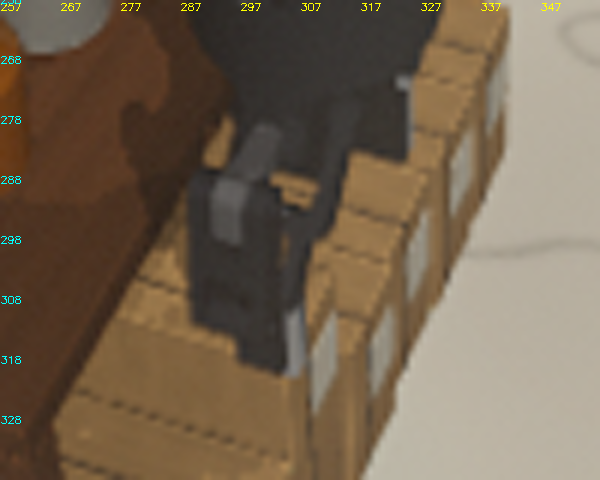

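View pics/top2.png

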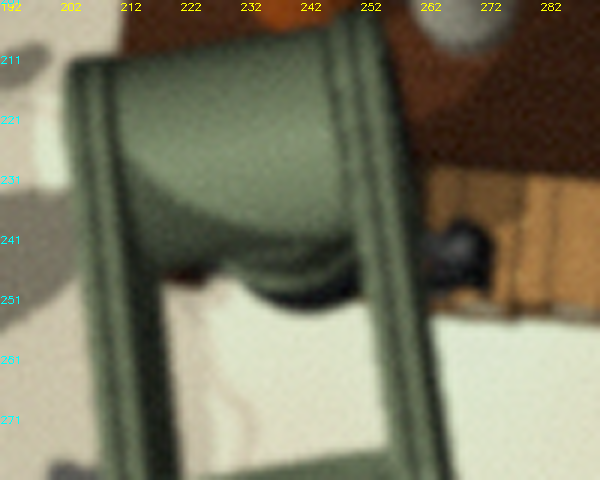

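```bash
python3 - <<'E'
from h import *
np.set_printoptions(precision=1,suppress=True)
p=np.array([594.6,197.1,164.7]);X=np.array([-.995,.095,0]);Y=np.array([.095,.995,0])
c=dict(np.load('pics/side2.npz'))
for sg in(1,-1):
    for dz in (0,13): print(sg,dz,[np.round(proj(c,p+sg*a*Y+b*X+[0,0,dz]),1) for a in(42.5,50,57) for b in(-11,11)])
W=cloud(c);k=(W[...,2]>170)&(W[...,2]<260)&(abs((W-p)@X)<20)&(abs((W-p)@Y)<90)
q=W[k]-p
for lo in range(10,90,10):
    r=q[(q[:,2]>lo)&(q[:,2]<lo+10)]
    if len(r)>4: print(lo,len(r),'X',np.percentile(r@X,[3,97]),'Y+',np.percentile((r@Y)[r@Y>0],[3,50,97]) if (r@Y>0).any() else 0,'Y-',np.percentile((r@Y)[r@Y<0],[3,50,97]) if (r@Y<0).any() else 0)
# tall box side face +y and front face depth
m=(W[...,2]>98)&(W[...,2]<130)&(abs(W[...,0]-625)<35)&(abs(W[...,1]-205)<25)
print('tall +y face pts (x,y,z)',m.sum(),np.median(W[m],0)); f=np.polyfit(W[m][:,0],W[m][:,1],1);print(f,np.polyval(f,[600,620,640]))
E
```

```text
1 0 [array([298.4, 318.5]), array([309.1, 321.9]), array([296.9, 321.6]), array([307.6, 325. ]), array([295.4, 324.5]), array([306.2, 327.9])]
1 13 [array([298.1, 314.4]), array([308.9, 317.8]), array([296.5, 317.5]), array([307.4, 320.9]), array([295. , 320.4]), array([305.9, 323.8])]
-1 0 [array([314.8, 286.3]), array([324.9, 289.3]), array([316.2, 283.7]), array([326.3, 286.6]), array([317.4, 281.2]), array([327.5, 284.1])]
-1 13 [array([314.7, 282.1]), array([324.9, 285.1]), array([316. , 279.5]), array([326.2, 282.4]), array([317.3, 277. ]), array([327.4, 279.9])]
10 25 X [-6.1  9.5] Y+ [46.6 50.5 54.9] Y- [-44.6 -41.1 -39.9]
20 61 X [-6.2 10. ] Y+ [47.2 56.4 58.6] Y- [-46.6 -41.2 -38.8]
30 53 X [-5.6  9.8] Y+ [45.7 54.9 59. ] Y- [-46.9 -41.  -39.5]
40 40 X [-0.5  9.9] Y+ [45.9 50.6 54.1] Y- [-48.  -41.1 -39.6]
50 18 X [ 5.5 11.9] Y+ [46.4 54.  61.6] Y- [-46.8 -43.9 -40.1]
60 115 X [-12.   11.1] Y+ [44.8 71.1 76.3] Y- 0
70 90 X [-13.4  15.7] Y+ [31.4 47.3 75.2] Y- [-31.9 -27.5 -11.8]
80 105 X [-13.5  15.6] Y+ [24.  66.9 74.3] Y- [-20.6 -12.2  -7.2]
tall +y face pts (x,y,z) 294 [623.3 215.8 114.3]
[ 0.2 70.3] [206.5 211.  215.6]
```

>>> carry_out(targets="1 -0.009 -0.0015 0.02 0; 1 0 0 0.022 0; 1 0 0 0.022 0; 1 0 0 0 0; 1 0 0 0 0")

```text
t: 2.63
position: [604.3, 194.7, 102.3]
tool_rot: [[-0.995, 0.095, -0.002], [0.095, 0.995, -0.0], [0.002, -0.0, -1.0]]
contact_force: [-0.0, -0.8, 0.5]
finger_gap: 85.3
```

```bash
python3 look.py 3
```

```text
2.6333 [604.256 194.681 102.289] [ 0.095  0.995 -0.   ] [-0.027 -0.801  0.535] 85.28770337200817
side 308 320
top 251 245
```

View pics/side3.png

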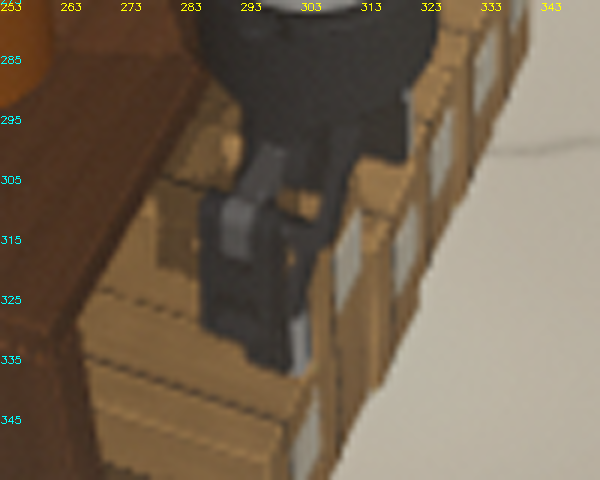

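The fingers straddle the tall box's top front (side, about 298,325 and 318,300) and don't touch the board. Closing now.

>>> carry_out(targets="-1 0 0 0 0; -1 0 0 0 0; -1 0 0 0 0; -1 0 0 0 0; -1 0 0 0 0; -1 0 0 0 0", newtons=25)

```text
t: 3.23
position: [606.2, 194.2, 103.5]
tool_rot: [[-0.995, 0.097, 0.002], [0.097, 0.995, 0.001], [-0.002, 0.001, -1.0]]
contact_force: [-1.0, 1.3, 5.2]
finger_gap: 43.5
```

```bash
python3 look.py 4
```

```text
3.2333 [606.201 194.237 103.525] [0.097 0.995 0.001] [-1.011  1.272  5.246] 43.483272474039964
side 307 319
top 251 245
```

View pics/side4.png

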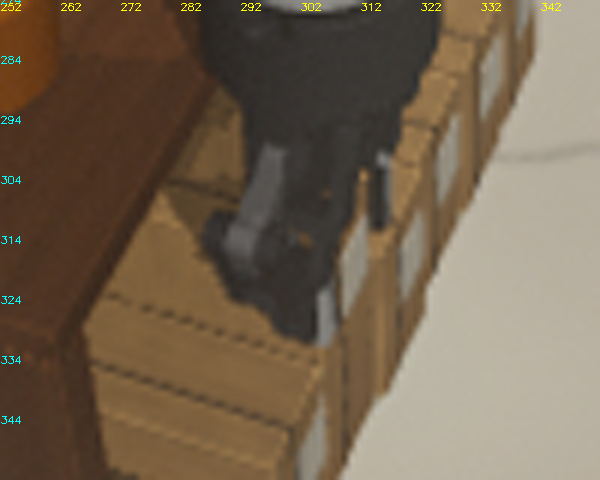

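>>> carry_out(targets="-1 0 0 0.001 0; -1 0.004 0 0 0; -1 0.004 0 0 0; -1 0.004 0 0.0005 0; -1 0 0 0 0")

```text
t: 3.75
position: [596.0, 195.5, 103.2]
tool_rot: [[-0.995, 0.096, 0.007], [0.096, 0.995, 0.001], [-0.007, 0.002, -1.0]]
contact_force: [2.9, 1.1, 7.0]
finger_gap: 43.5
```

```bash
python3 look.py 5
```

```text
3.75 [596.026 195.542 103.192] [0.096 0.995 0.002] [2.892 1.139 6.955] 43.54323296499371
side 312 321
top 250 248
```

View pics/side5.png

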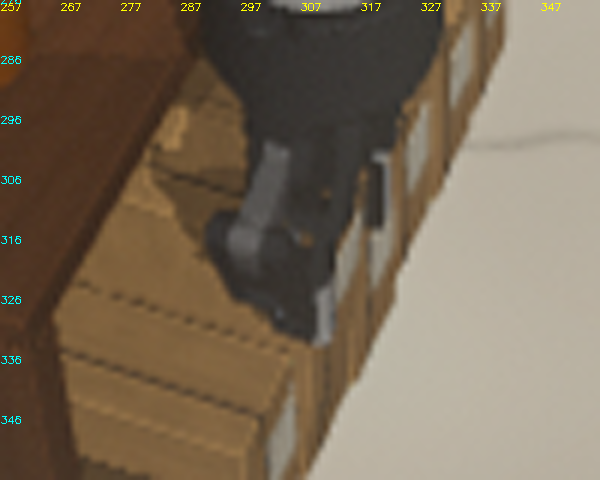

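```bash
cat > tilt.py <<'E'
import sys
from h import *
np.set_printoptions(precision=2,suppress=True)
O=np.array([645.5,41]);ex=np.array([.9953,-.0963]);ey=np.array([.0963,.9953])
for n in('side','top'):
    c=dict(np.load(f'pics/{n}{sys.argv[1]}.npz'));W=cloud(c);f=c['frame'].astype(int)
    d=W[...,:2]-O;sx=d@ex;sy=d@ey;z=W[...,2]
    kraft=(f[...,0]-f[...,2]>40)
    k=kraft&(sy>132)&(sy<164)&(sx>-110)&(sx<5)&(z>110)&(z<185)
    if k.sum()<15: print(n,k.sum());continue
    x,zz=sx[k],z[k]
    g=np.ones(len(x),bool)
    for _ in range(5):
        a=np.polyfit(x[g],zz[g],1);r=zz-np.polyval(a,x);g=abs(r)<max(3,2*r[g].std())
    print(n,k.sum(),g.sum(),'tilt deg',np.degrees(np.arctan(a[0])),'z at sx -60,-30',np.polyval(a,[-60,-30]),'range',np.percentile(x[g],[2,98]))
E
for i in 0 3 4 5; do echo $i; python3 tilt.py $i; done
```

```text
0
side 423 379 tilt deg 0.1463998922437656 z at sx -60,-30 [139.25 139.33] range [-56.98   2.95]
top 215 176 tilt deg -0.5045643536745378 z at sx -60,-30 [139.52 139.26] range [-57.85  -9.04]
3
side 141 113 tilt deg 2.5574775304378368 z at sx -60,-30 [136.57 137.91] range [-55.05   4.16]
top 0
4
side 121 100 tilt deg 6.024273745229079 z at sx -60,-30 [133.3  136.47] range [-57.7    3.62]
top 0
5
side 183 179 tilt deg 4.038476940237053 z at sx -60,-30 [139.44 141.55] range [-29.92   2.14]
top 0
```

>>> carry_out(targets="-1 0.004 0 0.0003 0; -1 0.004 0 0.0004 0; -1 0.004 0 0.0006 0; -1 0.004 0 0.0007 0; -1 0 0 0 0; -1 0 0 0 0")

```text
t: 4.35
position: [579.6, 197.1, 101.0]
tool_rot: [[-0.995, 0.096, 0.005], [0.096, 0.995, 0.001], [-0.005, 0.002, -1.0]]
contact_force: [1.4, 0.2, 7.8]
finger_gap: 43.6
```

```bash
python3 look.py 6; python3 tilt.py 6
```

```text
4.35 [579.559 197.087 100.996] [0.096 0.995 0.002] [1.431 0.226 7.77 ] 43.62664442188119
side 319 324
top 250 254
side 287 279 tilt deg 11.268894996319366 z at sx -60,-30 [141.66 147.64] range [-49.35  -2.08]
top 0
```

View pics/side6.png

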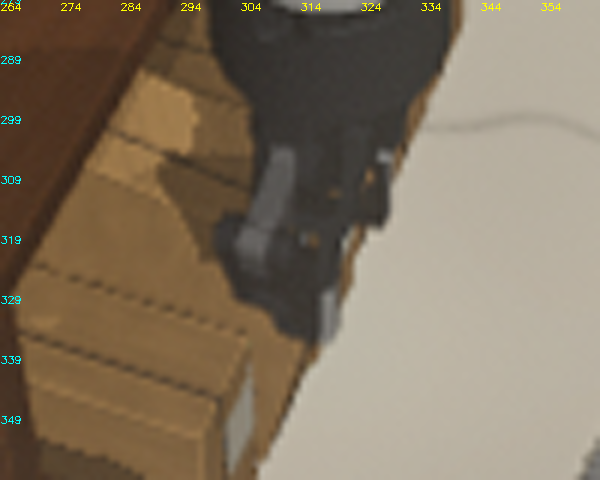

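Tilt measures 11° with the foot in place. Next I'll measure the pad in both views before pulling the box out.

```bash
python3 - <<'E'
from h import *
np.set_printoptions(precision=1,suppress=True)
for n,poly in(('top',[(203,278),(278,290),(265,358),(187,345)]),('side',[(375,338),(459,374),(425,478),(327,434)])):
    c=dict(np.load(f'pics/{n}0.npz'));g=c['frame'].astype(int)
    print(n,'rough',[world(c,u,v,z=4)[:2] for u,v in poly])
    crop(c,*( (180,270,105,95) if n=='top' else (320,330,145,150)),5,n+'pad')
    # refine each edge: gradient along normal
    gray=cv2.GaussianBlur(c['frame'],(3,3),0).astype(float).mean(2);L=[]
    ctr=np.mean(poly,0)
    for i in range(4):
        a=np.array(poly[i],float);b=np.array(poly[(i+1)%4],float);d=(b-a)/np.linalg.norm(b-a);nn=np.array([-d[1],d[0]]); nn=nn if nn@(a-ctr)>0 else -nn
        pts=[]
        for s in np.linspace(.1,.9,30):
            q=a+(b-a)*s;ts=np.arange(-6,6.1,.5)
            val=np.array([cv2.remap(gray.astype(np.float32),np.float32([[q[0]+nn[0]*k]]),np.float32([[q[1]+nn[1]*k]]),1)[0,0] for k in ts])
            gr=np.diff(val)
            if gr.max()>5: pts.append(q+nn*(ts[gr.argmax()]+.25))
        pts=np.float32(pts);vx,vy,x0,y0=cv2.fitLine(pts,cv2.DIST_HUBER,0,.01,.01).ravel();L.append((np.array([x0,y0]),np.array([vx,vy])))
    C=[]
    for i in range(4):
        p,d=L[i-1];q,e=L[i];t=np.linalg.solve(np.array([d,-e]).T,q-p);C.append(p+d*t[0])
    P=np.array([world(c,u,v,z=4)[:2] for u,v in C]);print(np.array(C));print(P,'centre',P.mean(0),'sides',np.linalg.norm(P-np.roll(P,-1,0),axis=1),'dirs',np.degrees(np.arctan2(*(np.roll(P,-1,0)-P).T[::-1])))
E
```

```text
top rough [array([519.8, 350.1]), array([483.7, 122.8]), array([282.2, 159. ]), array([320.2, 391.2])]
[[200.1 276.9]
 [277.5 292.3]
 [263.8 359. ]
 [184.7 342.8]]
[[523.1 359. ]
 [476.7 124.3]
 [279.3 162.5]
 [326.7 398.3]] centre [401.4 261. ] sides [239.3 201.  240.5 200.3] dirs [-101.2  169.    78.6  -11.3]
side rough [array([469.2, 135.2]), array([283. , 176.4]), array([330.3, 399.2]), array([518.2, 370.7])]
[[371.1 336. ]
 [460.  372.1]
 [425.8 483.5]
 [323.6 431.6]]
[[478.6 132.3]
 [281.2 171.3]
 [328.1 407.8]
 [525.6 368.1]] centre [403.4 269.9] sides [201.3 241.1 201.4 240.4] dirs [ 168.8   78.8  -11.4 -101.3]
```

>>> carry_out(targets="-1 0 0 0 0; -1 0 0 0 0; -1 0.008 0 -0.004 0; -1 0.016 0 -0.004 0; -1 0.018 0 0 0; -1 0.018 0 0 0; -1 0 0 0 0", newtons=70)

```text
t: 5.03
position: [510.6, 202.1, 103.7]
tool_rot: [[-0.995, 0.095, -0.012], [0.095, 0.995, -0.002], [0.012, -0.003, -1.0]]
contact_force: [-1.5, 0.1, -3.3]
finger_gap: 42.8
```

```bash
python3 look.py 7; python3 tilt.py 7
```

```text
5.0333 [510.609 202.132 103.657] [ 0.095  0.995 -0.003] [-1.506  0.059 -3.255] 42.793316538000425
side 352 332
top 247 278
side 477 472 tilt deg 9.847685407662746 z at sx -60,-30 [155.74 160.95] range [-108.86  -38.89]
top 85 72 tilt deg 14.663802519999619 z at sx -60,-30 [155.4  163.25] range [-58.18 -36.82]
```

View pics/side7.png

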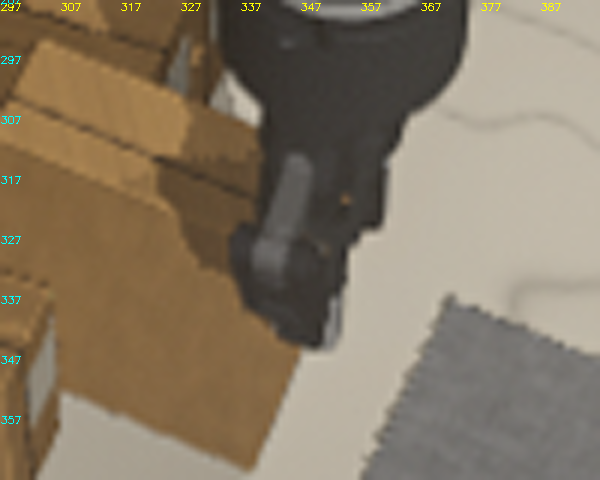

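The box is out of the row except for its rear foot (side view, still held with the front foot at about 338,364). I'll carry on outward, then over the pad.

>>> carry_out(targets="-1 0.016 0 -0.004 0; -1 0.016 0 -0.004 0; -1 0.016 0 -0.004 0; -1 0.016 0 -0.004 0; -1 0.016 0.004 -0.005 0; -1 0.016 0.006 -0.005 0; -1 0.016 0.008 0 0; -1 0.016 0.008 0 0")

```text
t: 5.8
position: [392.7, 240.5, 132.7]
tool_rot: [[-0.995, 0.098, -0.0], [0.098, 0.995, -0.0], [0.0, -0.0, -1.0]]
contact_force: [0.3, -0.1, -2.6]
finger_gap: 43.1
```

>>> carry_out(targets="-1 0.016 0.008 0 0; -1 0.016 0.008 0 0; -1 0.016 0.007 0 0; -1 0.012 0.004 0 0; -1 0 0 0 0; -1 0 0 0 0")

```text
t: 6.3
position: [335.7, 273.2, 132.5]
tool_rot: [[-0.995, 0.095, -0.0], [0.095, 0.995, -0.001], [-0.0, -0.001, -1.0]]
contact_force: [1.1, 0.1, -2.5]
finger_gap: 43.3
```

```bash
python3 look.py 8; python3 - <<'E'
from h import *
for n in('side','top'):
    c=dict(np.load(f'pics/{n}8.npz'));save(c,n+'8f')
E
```

```text
6.3 [335.739 273.186 132.52 ] [ 0.095  0.995 -0.001] [ 1.066  0.109 -2.528] 43.26105405634852
side 440 378
top 219 340
```

View pics/side8f.png

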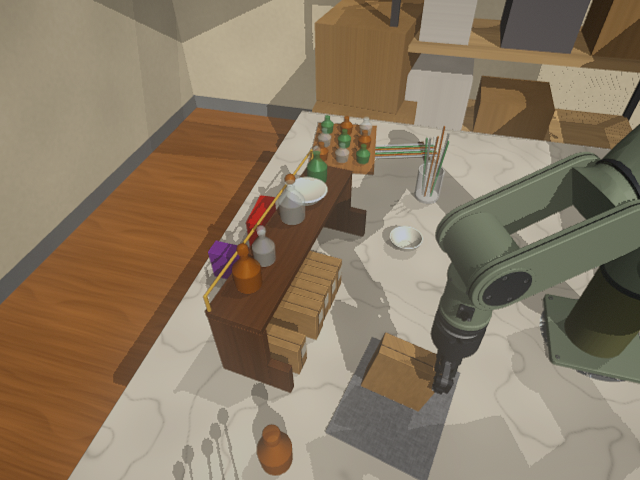

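View pics/top8f.png

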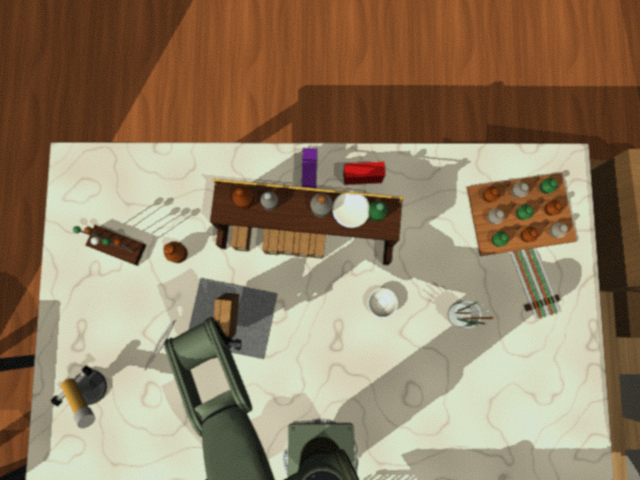

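The box is over the pad (side about 405,370), tilted in the grip; the low boxes and bystanders look unmoved. I'll measure its tilt before lowering.

```bash
cat > hold.py <<'E'
import sys
from h import *
np.set_printoptions(precision=1,suppress=True)
c=dict(np.load(f'pics/side{sys.argv[1]}.npz'));p=np.array(eval(sys.argv[2]))
ex=np.array([.9953,-.0963,0]);ey=np.array([.0963,.9953,0])
W=cloud(c)-[1,1.6,0];f=c['frame'].astype(int);kr=(f[...,0]-f[...,2]>40)
r=W-p;sx=r@ex;sy=r@ey;z=W[...,2]
b=kr&(abs(sy)<45)&(sx>-25)&(sx<150)&(z>12)
print(b.sum())
# +y side face points
s=b&(sy>17)
print('side face: sx,z extents',np.percentile(sx[s],[1,99]),np.percentile(z[s],[1,99]))
m=s.astype(np.uint8);cs,_=cv2.findContours(m,0,1);P=np.float32(np.c_[sx[s],z[s]]);print('rect',cv2.boxPoints(cv2.minAreaRect(P)))
t=b&(abs(sy)<16)&(z>110)
x,zz=sx[t],z[t];g=np.ones(len(x),bool)
for _ in range(5):
    a=np.polyfit(x[g],zz[g],1);q=zz-np.polyval(a,x);g=abs(q)<max(3,2*q[g].std())
print('top tilt',np.degrees(np.arctan(a[0])),'z@60',np.polyval(a,60),g.sum(),len(x))
E
python3 hold.py 8 "[335.7,273.2,132.5]"
```

```text
3516
side face: sx,z extents [ 11.2 128.7] [ 42.6 187.5]
rect [[ -5.4 170.1]
 [ 21.4  31.4]
 [137.5  53.9]
 [110.6 192.5]]
top tilt 10.929275533386658 z@60 180.4542784388807 809 811
```

>>> carry_out(targets="-1 0.007 0 0.006 0; -1 0.006 0 0.008 0; -1 0 0 0.006 0; -1 0 0 0.003 0; -1 0 0 0.0015 0; -1 0 0 0.0015 0; -1 0 0 0 0; -1 0 0 0 0")

```text
t: 7.07
position: [323.3, 274.6, 106.9]
tool_rot: [[-0.995, 0.097, 0.0], [0.097, 0.995, 0.0], [-0.0, 0.0, -1.0]]
contact_force: [0.4, -0.5, -2.4]
finger_gap: 43.3
```

>>> carry_out(targets="-1 0 0 0.001 0; -1 0 0 0.001 0; -1 0 0 0 0")

```text
t: 7.32
position: [323.5, 274.8, 105.4]
tool_rot: [[-0.995, 0.097, 0.001], [0.097, 0.995, 0.0], [-0.001, 0.001, -1.0]]
contact_force: [0.3, -0.9, 1.0]
finger_gap: 43.3
```

>>> carry_out(targets="-1 0 0 0.001 0; -1 0 0 0 0; -1 0 0 0 0")

```text
t: 7.57
position: [323.7, 274.8, 105.3]
tool_rot: [[-0.995, 0.096, 0.001], [0.096, 0.995, 0.0], [-0.001, 0.0, -1.0]]
contact_force: [-2.4, -1.2, 8.2]
finger_gap: 43.1
```

>>> carry_out(targets="-1 0 0 0 0; -1 -0.004 0 -0.0005 0; -1 -0.004 0 -0.0005 0; -1 -0.004 0 -0.0005 0; -1 -0.004 0 -0.0003 0; -1 -0.004 0 -0.0002 0; -1 0 0 0 0; -1 0 0 0 0", newtons=22)

```text
t: 8.23
position: [342.7, 273.0, 106.5]
tool_rot: [[-0.995, 0.097, -0.001], [0.097, 0.995, 0.001], [0.001, 0.001, -1.0]]
contact_force: [-2.8, -0.4, 5.3]
finger_gap: 43.1
```

```bash
python3 look.py 9; python3 hold.py 9 "robot.observe()['position']"
```

```text
8.2333 [342.689 273.011 106.491] [0.097 0.995 0.001] [-2.818 -0.383  5.293] 43.07329311881573
side 434 384
top 221 338
3248
side face: sx,z extents [  4.8 119.1] [ 14.3 151.2]
rect [[ -4.5 146.8]
 [  6.2   6.2]
 [124.4  15.1]
 [113.8 155.8]]
top tilt 4.557700171831625 z@60 147.99436948814966 784 787
```

View pics/side9.png

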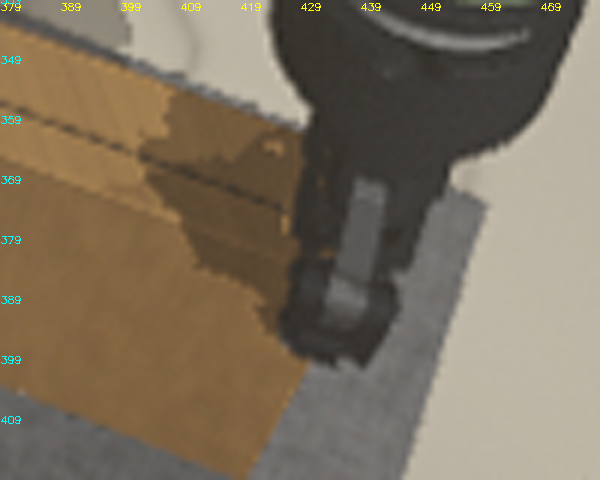

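>>> carry_out(targets="-1 -0.004 0 -0.0002 0; -1 -0.004 0 0 0; -1 -0.003 0 0 0; -1 0 0 0 0; -1 0 0 0 0")

```text
t: 8.75
position: [353.7, 271.8, 106.5]
tool_rot: [[-0.995, 0.097, -0.0], [0.097, 0.995, 0.001], [0.0, 0.001, -1.0]]
contact_force: [-3.5, 0.5, 5.3]
finger_gap: 43.0
```

```bash
python3 look.py 10; python3 hold.py 10 "robot.observe()['position']"
```

```text
8.75 [353.732 271.847 106.523] [0.097 0.995 0.001] [-3.522  0.464  5.35 ] 43.00787007558695
side 428 382
top 221 334
3135
side face: sx,z extents [ -1.2 113.8] [ 13.7 145.3]
rect [[ -4.2 146.6]
 [ -3.2  11.4]
 [115.8  12.3]
 [114.8 147.5]]
top tilt 0.6148570983944142 z@60 143.77951288412254 747 756
```

Upright (0.6°) on the pad. Releasing and lifting clear.

>>> carry_out(targets="0 0 0 0 0; 0.5 0 0 0 0; 1 0 0 0 0; 1 0 0 0 0; 1 0 0 -0.02 0; 1 0 0 -0.035 0; 1 0 0 -0.04 0; 1 0 0 -0.04 0")

```text
t: 9.52
position: [353.3, 271.0, 241.7]
tool_rot: [[-0.995, 0.097, -0.001], [0.097, 0.995, -0.001], [0.001, -0.001, -1.0]]
contact_force: [1.2, 0.4, -0.2]
finger_gap: 85.1
```

```bash
python3 - <<'E'
from h import *
np.set_printoptions(precision=1,suppress=True)
O=np.array([645.5,41]);ex=np.array([.9953,-.0963]);ey=np.array([.0963,.9953])
print(robot.observe()['position'])
for n in('side','top'):
    c=grab(n,'11');save(c,n+'11f')
s=dict(np.load('pics/side11.npz'));crop(s,255,240,100,140,4,'srow')
W=cloud(s)-[1,1.6,0];d=W[...,:2]-O;sx=d@ex;sy=d@ey;z=W[...,2]
k=(z>80)&(z<98)&(sx>-80)&(sx<-18)&(abs(sy)<225)
h,e=np.histogram(sy[k],np.arange(-70,240,4));print([(int(a),int(b)) for a,b in zip(e,h) if b])
for i in range(-60,220,10):
    q=k&(abs(sy-i)<5)
    if q.sum()>15: print(i,'front',np.percentile(sx[q],3).round(1),end=' ')
print('left box y',np.percentile(sy[k&(sy>160)],[1,99]),'block',np.percentile(sy[k&(sy<150)],[1,99]))
k=(z>120)&(z<160)&(abs(W[...,0]-410)<100)&(abs(W[...,1]-266)<60);f=s['frame'].astype(int);k&=(f[...,0]-f[...,2]>40)
P=W[k&(z>132)][:,:2].astype(np.float32);print('tall',cv2.minAreaRect(P),np.median(z[k&(z>132)]))
E
```

```text
[353.3 271.  241.7]
[(-54, 15), (-50, 26), (-46, 21), (-42, 23), (-38, 22), (-34, 27), (-30, 21), (-26, 24), (-22, 20), (-18, 23), (-14, 29), (-10, 20), (-6, 19), (-2, 29), (2, 30), (6, 22), (10, 22), (14, 24), (18, 29), (22, 24), (26, 24), (30, 33), (34, 29), (38, 23), (42, 22), (46, 27), (50, 31), (54, 23), (58, 28), (62, 27), (66, 26), (70, 29), (74, 29), (78, 29), (82, 27), (86, 26), (90, 32), (94, 37), (98, 27), (102, 28), (106, 38), (110, 28), (114, 36), (118, 29), (122, 60), (126, 12), (170, 4), (174, 30), (178, 40), (182, 33), (186, 39), (190, 37), (194, 33), (198, 38), (202, 43), (206, 34), (210, 38), (214, 73), (218, 5)]
-50 front -58.7 -40 front -59.2 -30 front -59.0 -20 front -58.2 -10 front -59.7 0 front -60.2 10 front -60.4 20 front -60.3 30 front -59.5 40 front -59.0 50 front -58.3 60 front -59.0 70 front -58.3 80 front -61.2 90 front -61.5 100 front -62.1 110 front -62.1 120 front -61.1 130 front -59.6 180 front -59.7 190 front -59.6 200 front -60.0 210 front -59.6 left box y [174.2 218. ] block [-50.1 125.9]
tall ((411.45977783203125, 266.57330322265625), (46.639976501464844, 118.7679672241211), 84.8755111694336) 142.95392267948728
```

View pics/side11f.png

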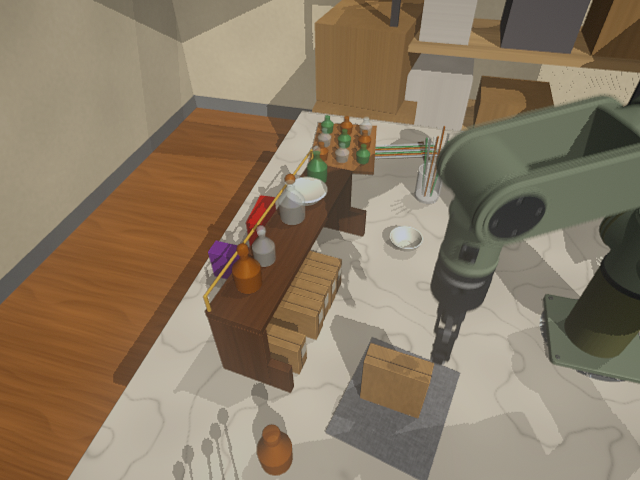

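View pics/srow.png

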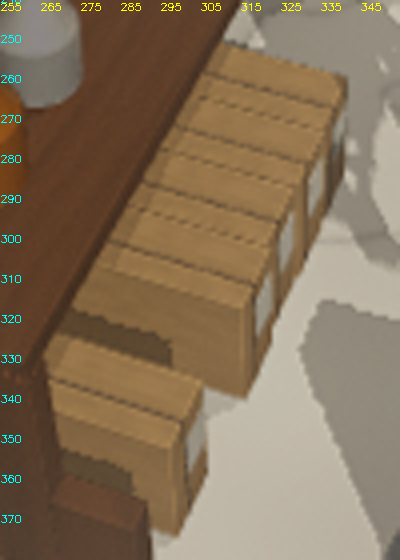

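The tall box stands upright on the pad (side about 397,378), its centre about 9 mm from the pad's. The remaining row shows box 1 alone at the left and a block of four with a 48 mm gap between them. For the push I'll turn the hand 90° so that one open finger reaches under the board next to the free end.

>>> carry_out(targets="1 -0.025 -0.0287 0 0; 1 -0.025 -0.0287 0 0; 1 -0.025 -0.0287 0 0; 1 -0.025 -0.0287 0 0; 1 -0.025 -0.0287 0 0; 1 -0.025 -0.0287 0 0; 1 -0.025 -0.0287 0 0; 1 -0.025 -0.0287 0 0")

```text
t: 10.28
position: [531.6, 21.7, 240.4]
tool_rot: [[-0.995, 0.097, 0.0], [0.097, 0.995, -0.0], [-0.0, -0.0, -1.0]]
contact_force: [-0.2, 0.9, -0.6]
finger_gap: 85.3
```

>>> carry_out(targets="1 -0.025 -0.0287 0 0; 1 -0.02 -0.0287 0 0; 1 0 0 0 7; 1 0 0 0 7; 1 0 0 0 7; 1 0 0 0 7; 1 0 0 0 7; 1 0 0 0 7")

```text
t: 10.95
position: [570.0, -38.1, 240.1]
tool_rot: [[-0.67, 0.742, -0.0], [0.742, 0.67, -0.0], [-0.0, -0.0, -1.0]]
contact_force: [-0.7, -0.6, -0.8]
finger_gap: 85.6
```

>>> carry_out(targets="1 0 0 0 7; 1 0 0 0 7; 1 0 0 0 7; 1 0 0 0 7; 1 0 0 0 7; 1 0 0 0 7; 1 0 0 0 6; 1 0 0 0 0")

```text
t: 11.62
position: [569.9, -38.0, 240.2]
tool_rot: [[0.098, 0.995, -0.0], [0.995, -0.098, -0.0], [-0.0, -0.0, -1.0]]
contact_force: [-0.2, 0.0, 0.3]
finger_gap: 85.0
```

```bash
cat > sh.py <<'E'
from h import *
np.set_printoptions(precision=2,suppress=True)
O=np.array([645.5,41]);ex=np.array([.9953,-.0963]);ey=np.array([.0963,.9953])
o=robot.observe();d=o['position'][:2]-O;print('t',o['t'],o['position'],'shelf x,y',d@ex,d@ey,'tool x',o['tool_rot'][:,0],'F',o['contact_force'],o['qpos'])
E
python3 sh.py
```

```text
t 11.6167 [569.93 -37.97 240.22] shelf x,y -67.60673771351368 -85.87543218160096 tool x [ 0.1  1.  -0. ] F [-0.2   0.01  0.27] [-0.22  0.19  1.54 -0.    1.41 -0.12]
```

Descending in front of the board first, then sliding in underneath.

>>> carry_out(targets="1 0 -0.032 0 0; 1 0 0 0.04 0; 1 0 0 0.04 0; 1 0 0 0.04 0; 1 0 0 0.04 0; 1 0 0 0.036 0; 1 0 0 0 0; 1 0 0 0 0")

```text
t: 12.28
position: [535.8, -34.3, 42.8]
tool_rot: [[0.095, 0.995, -0.006], [0.995, -0.095, 0.001], [0.001, -0.006, -1.0]]
contact_force: [0.5, 0.7, 0.5]
finger_gap: 85.8
```

```bash
python3 sh.py; python3 look.py 12
```

```text
t 12.2833 [535.8  -34.26  42.77] shelf x,y -101.93274780390205 -85.47434607147255 tool x [0.09 1.   0.  ] F [0.5  0.7  0.51] [-0.23  0.36  1.78 -0.    1.01 -0.13]
12.2833 [535.804 -34.264  42.767] [ 0.995 -0.095 -0.006] [0.497 0.699 0.508] 85.79375372956993
side 362 267
top 330 271
```

View pics/side12.png

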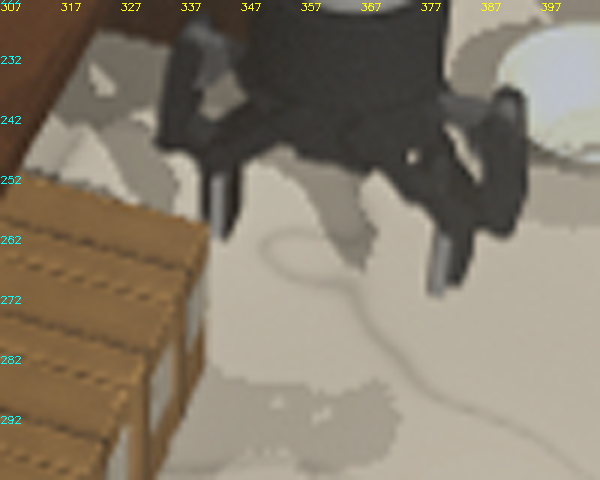

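View pics/top12.png

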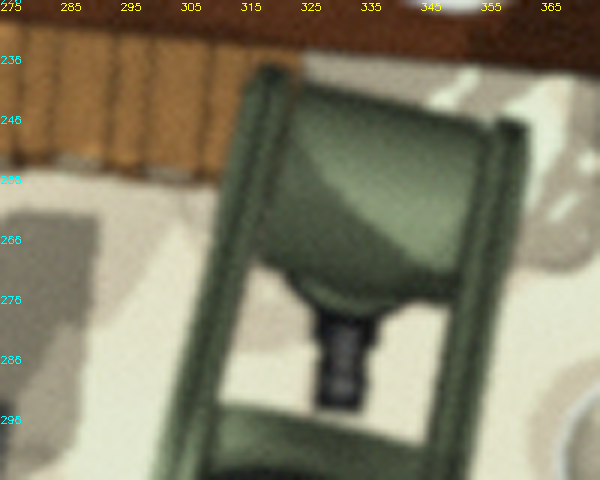

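```bash
python3 - <<'E'
from h import *
np.set_printoptions(precision=0,suppress=True)
c=dict(np.load('pics/top12.npz'));W=cloud(c)
for v in range(228,285,6): print(v,[W[v,u] for u in (318,325,335,345,350)])
s=dict(np.load('pics/side12.npz'));cv2.imwrite('pics/s12.png',s['frame'][:,:,::-1])
E
```

```text
228 [array([638.,   3., 206.]), array([639., -16., 202.]), array([639., -43., 201.]), array([638., -69., 206.]), array([638., -83., 206.])]
234 [array([641.,   3.,  90.]), array([624., -16., 191.]), array([622., -42., 205.]), array([622., -69., 205.]), array([623., -83., 202.])]
240 [array([576.,   5., 397.]), array([578., -12., 384.]), array([638., -50.,  -3.]), array([639., -81.,  -6.]), array([638., -96.,  -1.])]
246 [array([560.,   5., 404.]), array([561., -12., 400.]), array([562., -35., 396.]), array([563., -59., 387.]), array([563., -71., 387.])]
252 [array([545.,   5., 416.]), array([547., -12., 398.]), array([547., -35., 402.]), array([548., -58., 395.]), array([548., -70., 394.])]
258 [array([530.,   5., 422.]), array([533., -12., 403.]), array([533., -35., 400.]), array([533., -58., 399.]), array([533., -70., 397.])]
264 [array([525.,   4., 347.]), array([520., -12., 391.]), array([520., -35., 390.]), array([520., -58., 396.]), array([519., -70., 398.])]
270 [array([508.,   4., 366.]), array([508., -12., 374.]), array([506., -35., 387.]), array([507., -59., 385.]), array([506., -70., 391.])]
276 [array([527.,   2.,  -2.]), array([510., -16., 189.]), array([503., -40., 264.]), array([494., -59., 369.]), array([495., -72., 361.])]
282 [array([508.,   2.,   3.]), array([508., -19.,   1.]), array([496., -44., 161.]), array([509., -80.,  -3.]), array([475., -67., 432.])]
```

View pics/s12.png

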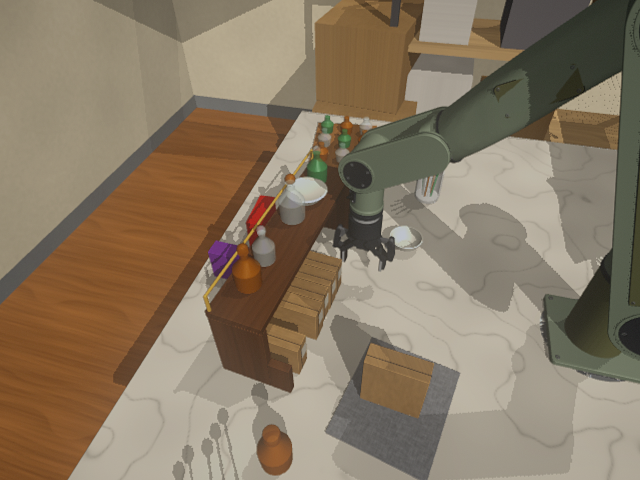

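>>> carry_out(targets="1 0 0.013 0.004 0; 1 0 0.013 0.004 0; 1 0 0.013 0 0; 1 0 0 0 0; 1 0 0 0 0")

```text
t: 12.8
position: [579.7, -39.1, 40.3]
tool_rot: [[0.096, 0.995, 0.006], [0.995, -0.096, -0.001], [-0.001, 0.006, -1.0]]
contact_force: [-0.5, -0.4, -0.2]
finger_gap: 85.2
```

```bash
python3 sh.py; python3 look.py 13
```

```text
t 12.8 [579.74 -39.07  40.28] shelf x,y -57.740306821497924 -86.03089898739435 tool x [ 0.1  1.  -0. ] F [-0.47 -0.45 -0.18] [-0.22  0.44  1.67 -0.    1.02 -0.12]
12.8 [579.739 -39.075  40.279] [ 0.995 -0.096  0.006] [-0.471 -0.448 -0.18 ] 85.16606406512705
side 345 262
top 331 257
```

View pics/side13.png

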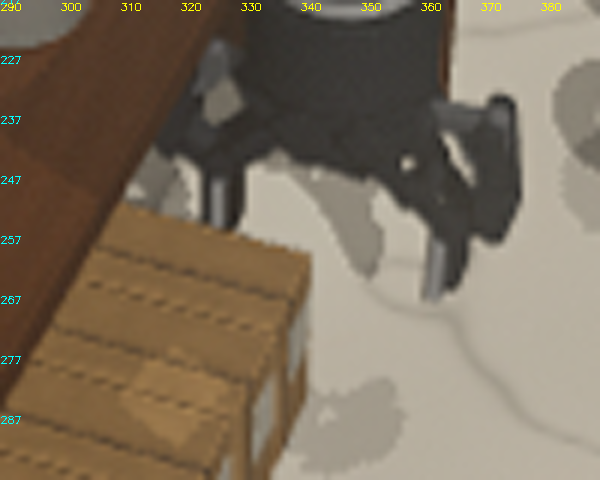

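>>> carry_out(targets="1 0.007 -0.003 0.004 0; 1 0.007 0 0 0; 1 0.006 0 0 0; 1 0.004 0 0 0; 1 0.004 0 0 0; 1 0.004 0 0 0; 1 0.004 0 0 0; 1 0 0 0 0")

```text
t: 13.57
position: [577.5, -1.7, 32.9]
tool_rot: [[0.096, 0.995, 0.0], [0.995, -0.096, 0.0], [0.0, -0.0, -1.0]]
contact_force: [0.6, -1.2, 0.1]
finger_gap: 85.5
```

```bash
python3 sh.py; python3 look.py 14
```

```text
t 13.5667 [577.5   -1.69  32.95] shelf x,y -63.574054459358464 -49.03343749429222 tool x [0.1 1.  0. ] F [ 0.58 -1.18  0.13] [-0.15  0.45  1.68  0.    1.01 -0.06]
13.5667 [577.496  -1.685  32.946] [ 0.995 -0.096 -0.   ] [ 0.581 -1.183  0.127] 85.47164205054186
side 342 275
top 319 258
```

View pics/side14.png

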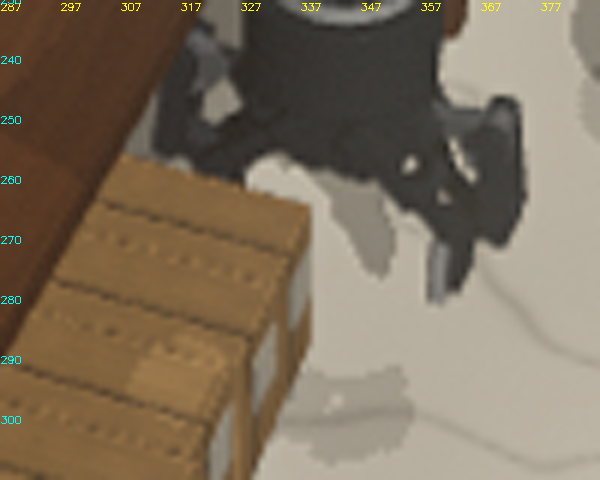

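>>> carry_out(targets="1 0.004 0 -0.001 0; 1 0.004 0 -0.001 0; 1 0.004 0 0 0; 1 0.004 0 0 0; 1 0.004 0 0 0; 1 0.004 0 0 0; 1 0.004 0 0 0; 1 0 0 0 0")

```text
t: 14.33
position: [580.2, 26.8, 34.9]
tool_rot: [[0.096, 0.995, 0.0], [0.995, -0.096, 0.001], [0.001, 0.0, -1.0]]
contact_force: [-0.4, -1.2, -0.8]
finger_gap: 85.5
```

```bash
python3 sh.py; python3 look.py 15; python3 - <<'E'
from h import *
s=dict(np.load('pics/side15.npz'));crop(s,255,230,110,145,4,'srow15')
E
```

```text
t 14.3333 [580.17  26.79  34.93] shelf x,y -63.657875849989225 -20.435677749398014 tool x [0.1 1.  0. ] F [-0.4  -1.22 -0.81] [-0.1   0.45  1.67  0.    1.02 -0.01]
14.3333 [580.167  26.789  34.926] [ 0.995 -0.096  0.   ] [-0.395 -1.224 -0.815] 85.46170039254497
side 338 283
top 309 257
```

View pics/srow15.png

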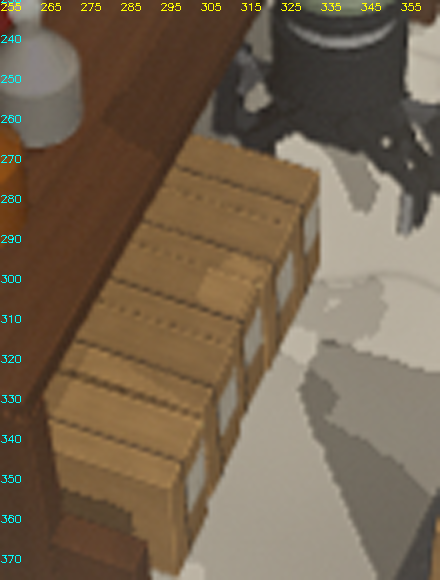

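The boxes are upright and straight, and the gap to box 1 is nearly closed. I'll keep pushing and watch the force.

>>> carry_out(targets="1 0.004 0 0 0; 1 0.004 0 0 0; 1 0.004 0 0 0; 1 0.004 0 0 0; 1 0.004 0 0 0; 1 0 0 0 0")

```text
t: 14.93
position: [582.0, 46.0, 34.9]
tool_rot: [[0.096, 0.995, -0.0], [0.995, -0.096, 0.0], [0.0, -0.0, -1.0]]
contact_force: [0.2, -3.2, -1.0]
finger_gap: 85.2
```

>>> carry_out(targets="1 0.003 0 0 0; 1 0.003 0 0 0; 1 0 0 0 0")

```text
t: 15.18
position: [582.6, 51.6, 34.9]
tool_rot: [[0.096, 0.995, -0.0], [0.995, -0.096, -0.0], [-0.0, -0.0, -1.0]]
contact_force: [0.8, -3.7, 0.1]
finger_gap: 85.2
```

```bash
cat > row.py <<'E'
import sys
from sh import *
s=grab('side',sys.argv[1]);crop(s,240,230,110,150,4,'srow'+sys.argv[1])
W=cloud(s)-[1,1.6,0];d=W[...,:2]-O;sx=d@ex;sy=d@ey;z=W[...,2]
f=s['frame'].astype(int);k=(z>82)&(z<97)&(sx>-80)&(sx<-18)&(abs(sy)<252)&(f[...,0]-f[...,2]>42)&(f[...,0]>110)
print('y range',np.percentile(sy[k],[1,99]))
for i in range(-40,245,12):
    q=k&(abs(sy-i)<6)
    if q.sum()>15: print(i,np.percentile(sx[q],3).round(1),np.median(z[q]).round(1),end=' | ')
E
python3 row.py 16
```

```text
t 15.1833 [582.55  51.6   34.92] shelf x,y -63.67399236282211 4.487311829996096 tool x [ 0.1  1.  -0. ] F [ 0.84 -3.69  0.1 ] [-0.06  0.46  1.66 -0.    1.02  0.04]
y range [ 22.32 238.78]
20 -58.4 90.5 | 32 -58.0 90.3 | 44 -56.8 90.2 | 56 -57.3 89.4 | 68 -57.3 90.7 | 80 -57.0 90.3 | 92 -56.2 89.8 | 104 -56.2 89.8 | 116 -54.8 90.4 | 128 -54.1 89.8 | 140 -53.5 89.5 | 152 -54.5 90.4 | 164 -56.7 90.6 | 176 -55.6 89.8 | 188 -55.1 89.5 | 200 -58.7 90.5 | 212 -57.8 90.1 | 224 -57.4 90.0 | 236 -57.1 89.1 |
```

View pics/srow16.png

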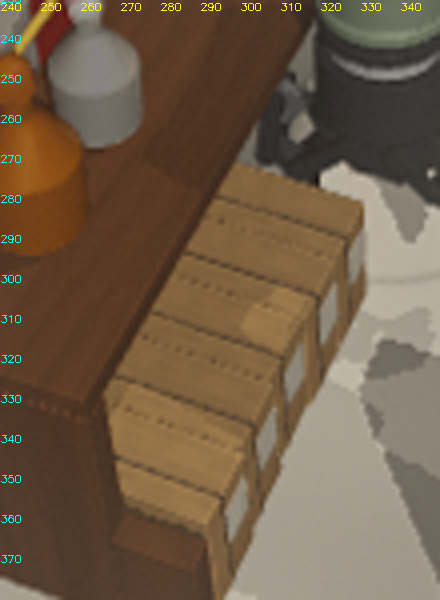

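>>> carry_out(targets="1 0.003 0 0 0; 1 0.003 0 0 0; 1 0 0 0 0")

```text
t: 15.48
position: [583.2, 56.8, 35.0]
tool_rot: [[0.097, 0.995, -0.0], [0.995, -0.097, -0.001], [-0.001, -0.0, -1.0]]
contact_force: [-0.3, -5.5, 0.0]
finger_gap: 85.5
```

>>> carry_out(targets="1 0.002 0 0 0; 1 0 0 0 0")

```text
t: 15.65
position: [583.5, 57.0, 35.0]
tool_rot: [[0.098, 0.995, -0.0], [0.995, -0.098, -0.004], [-0.004, 0.0, -1.0]]
contact_force: [-0.1, -11.0, -0.0]
finger_gap: 85.1
```

```bash
python3 row.py 17
```

```text
t 15.65 [583.51  57.    35.  ] shelf x,y -63.23884515810562 9.954805660509388 tool x [ 0.1  1.  -0. ] F [ -0.1  -10.96  -0.03] [-0.05  0.46  1.66 -0.    1.03  0.05]
y range [ 27.45 243.69]
32 -57.6 90.8 | 44 -57.1 90.2 | 56 -56.6 89.7 | 68 -57.0 90.0 | 80 -56.7 90.5 | 92 -56.9 89.9 | 104 -55.6 89.0 | 116 -54.6 90.3 | 128 -54.0 90.4 | 140 -53.0 89.6 | 152 -52.5 89.4 | 164 -56.0 90.9 | 176 -55.7 90.4 | 188 -54.8 89.5 | 200 -56.2 90.1 | 212 -57.6 90.8 | 224 -56.4 89.9 | 236 -56.8 89.4 |
```

>>> carry_out(targets="1 0.002 0 0 0; 1 0 0 0 0; 1 0 0 0 0")

```text
t: 15.95
position: [584.0, 57.3, 35.1]
tool_rot: [[0.099, 0.995, 0.0], [0.995, -0.099, -0.005], [-0.005, 0.001, -1.0]]
contact_force: [-0.7, -16.4, 0.7]
finger_gap: 85.4
```

```bash
python3 row.py 18
```

```text
t 15.95 [583.97  57.32  35.12] shelf x,y -62.812753514333096 10.320305742830094 tool x [ 0.1   1.   -0.01] F [ -0.66 -16.39   0.7 ] [-0.05  0.46  1.66 -0.01  1.03  0.06]
y range [ 27.84 243.7 ]
32 -57.3 91.1 | 44 -57.3 90.1 | 56 -55.7 89.4 | 68 -57.0 90.1 | 80 -56.6 90.4 | 92 -55.3 89.4 | 104 -55.5 89.5 | 116 -54.2 90.4 | 128 -53.2 90.4 | 140 -52.8 89.9 | 152 -52.4 89.2 | 164 -55.7 90.5 | 176 -55.5 90.4 | 188 -54.6 89.9 | 200 -56.1 89.9 | 212 -57.4 90.8 | 224 -56.3 90.5 | 236 -56.7 89.7 |
```

View pics/srow18.png

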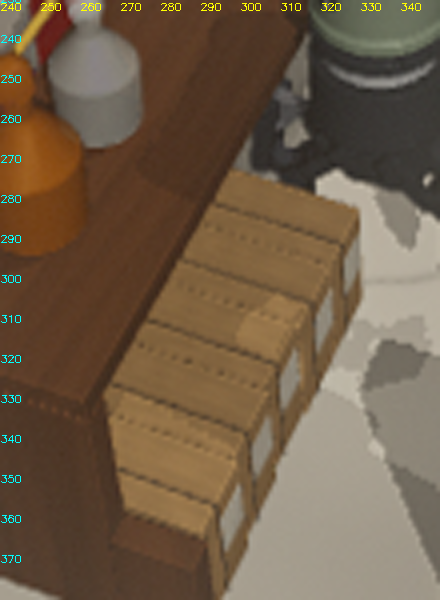

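The force rises to 16 N with almost no movement, so the row is snug against the panel. Backing off the same way I came.

>>> carry_out(targets="1 -0.01 0 0 0; 1 -0.02 0 0 0; 1 -0.02 0 0 0; 1 0 -0.02 0 0; 1 0 -0.02 0 0; 1 0 -0.01 -0.01 0; 1 0 0 -0.04 0; 1 0 0 -0.04 0")

```text
t: 16.67
position: [525.5, 17.9, 123.2]
tool_rot: [[0.096, 0.995, -0.007], [0.995, -0.096, 0.003], [0.002, -0.007, -1.0]]
contact_force: [1.9, -0.3, 0.5]
finger_gap: 85.3
```

>>> carry_out(targets="1 0 0 -0.04 0; 1 0 0 -0.04 0; 1 0 -0.04 -0.03 0; 1 0 -0.04 0 0; 1 0 -0.04 0 0; 1 0 0 0 0")

```text
t: 17.17
position: [407.8, 29.9, 227.4]
tool_rot: [[0.094, 0.996, -0.008], [0.996, -0.094, 0.003], [0.002, -0.009, -1.0]]
contact_force: [-0.2, 0.8, -1.6]
finger_gap: 85.1
```

```bash
python3 row.py 19; python3 - <<'E'
from h import *
np.set_printoptions(precision=1,suppress=True)
ex=np.array([.9953,-.0963]);ey=np.array([.0963,.9953])
c=grab('top','19');save(c,'top19f');crop(c,205,215,110,60,7,'trow')
s=dict(np.load('pics/side19.npz'));save(s,'side19f')
# fronts relative to the right panel: label-free, per-box depth of tops in top view
W=cloud(c);z=W[...,2];O=np.array([643,36.]);d=W[...,:2]-O;sx=d@ex;sy=d@ey
f=c['frame'].astype(int);k=(z>80)&(z<98)&(sx>-80)&(sx<-18)&(f[...,0]-f[...,2]>42)&(abs(sy)<235)&(sy>-20)
print('top y range',np.percentile(sy[k],[1,99]))
for i in range(15,245,10):
    q=k&(abs(sy-i)<5)
    if q.sum()>10: print(i,np.percentile(sx[q],3).round(1),end=' | ')
for n in('side','top'):
    a=dict(np.load(f'pics/{n}0.npz'));b=dict(np.load(f'pics/{n}19.npz'))
E
```

```text
t 17.1667 [407.79  29.91 227.4 ] shelf x,y -235.5218564258423 -33.92581514469027 tool x [0.09 1.   0.  ] F [-0.21  0.81 -1.56] [-0.14 -0.15  1.92  0.    1.38 -0.05]
y range [ 22.89 239.76]
20 -57.2 88.6 | 32 -57.4 89.2 | 44 -56.5 88.8 | 56 -56.4 88.5 | 68 -56.4 88.6 | 80 -56.5 89.1 | 92 -54.4 88.9 | 104 -55.9 88.7 | 116 -54.0 89.4 | 128 -53.4 89.4 | 140 -53.5 89.4 | 152 -54.1 88.7 | 164 -56.3 88.9 | 176 -54.9 89.2 | 188 -54.8 89.2 | 200 -56.7 89.0 | 212 -57.4 89.3 | 224 -56.5 89.4 | 236 -56.4 88.6 | top y range [ 20.1 233.1]
25 -54.7 | 35 -55.6 | 45 -56.0 | 55 -54.4 | 65 -54.9 | 75 -53.4 | 85 -53.9 | 95 -54.1 | 105 -53.5 | 115 -51.3 | 125 -52.3 | 135 -50.9 | 145 -51.2 | 155 -55.2 | 165 -53.1 | 175 -54.3 | 185 -53.8 | 195 -55.6 | 205 -55.7 | 215 -55.2 | 225 -56.1 | 235 -54.1 |
```

View pics/side19f.png

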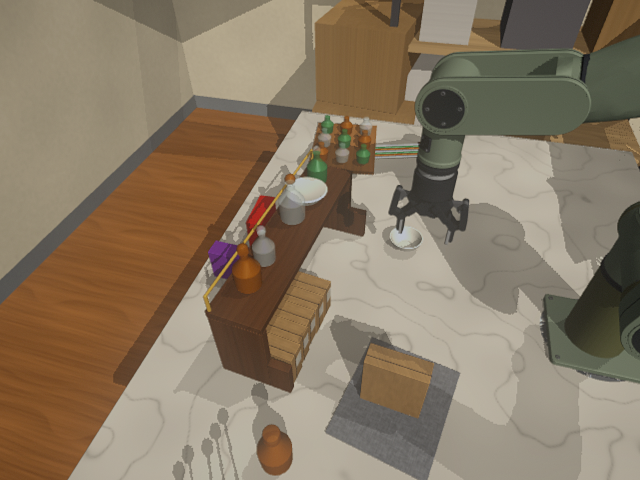

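View pics/trow.png

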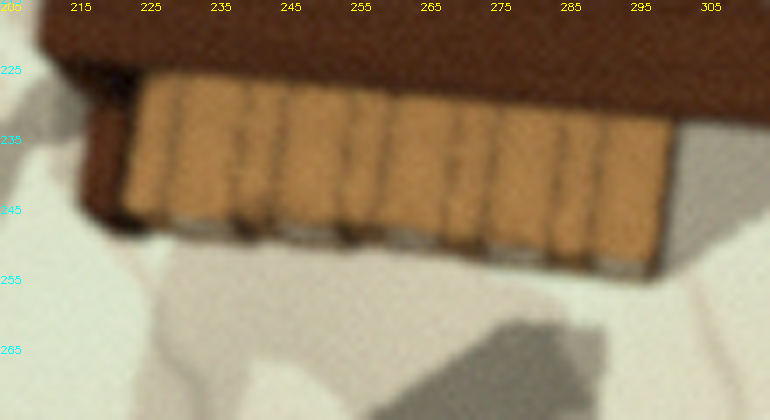

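The measured y range of the row fell by 4 mm after I backed off. I'll compare the pictures directly.

```bash
python3 - <<'E'
from h import *
a=cv2.imread('pics/srow18.png');b=cv2.imread('pics/srow19.png')
cv2.imwrite('pics/cmp.png',cv2.resize(np.hstack([a[100:],b[100:]]),(800,454)))
A=np.load('pics/side18.npz');B=np.load('pics/side19.npz')
print(abs(A['E']-B['E']).max(),float(A['f']-B['f']))
for u0,v0,w,h,n in((205,330,60,50,'shelf end'),(270,290,50,80,'row'),(300,280,30,50,'box5'),(268,340,25,35,'box1')):
    p=cv2.cvtColor(A['frame'][v0:v0+h,u0:u0+w],cv2.COLOR_RGB2GRAY).astype(np.float32);q=cv2.cvtColor(B['frame'][v0:v0+h,u0:u0+w],cv2.COLOR_RGB2GRAY).astype(np.float32)
    print(n,cv2.phaseCorrelate(p,q,cv2.createHanningWindow((w,h),cv2.CV_32F)))
E
```

```text
0.0 0.0
shelf end ((-0.00649595260529523, -0.08875380018567114), 0.9505890651941299)
row ((0.5724614808656661, -1.0271104903699424), 0.846431344985962)
box5 ((0.8960095254763818, -0.7043134704264489), 0.8099970701535543)
box1 ((0.5101302697529153, -0.8323390585130852), 0.7674966939290364)
```

View pics/cmp.png

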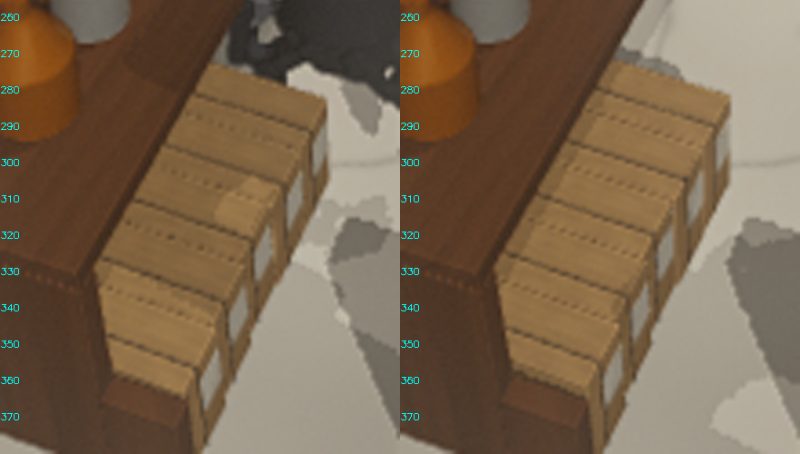

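The row settled back by 2–4 mm. During the push the box tops sloped in a sawtooth, so the boxes had been leaning because the finger pushed too high. I'll push once more, lower, with the fingers half-closed so the tips lead and reach further down.

>>> carry_out(targets="0.4 0 0.035 0 0; 0.4 0 0.035 0.02 0; 0.4 0 0.035 0.036 0; 0.4 0 0.028 0.04 0; 0.4 0 0 0.04 0; 0.4 0 0 0.04 0; 0.4 0 0 0.02 0; 0.4 0 0 0 0", newtons=20)

```text
t: 17.93
position: [535.0, 16.3, 39.6]
tool_rot: [[0.097, 0.995, -0.012], [0.995, -0.097, 0.002], [0.001, -0.012, -1.0]]
contact_force: [-1.0, -0.5, -0.9]
finger_gap: 60.1
```

```bash
python3 sh.py; python3 look.py 20
```

```text
t 17.9333 [534.97  16.33  39.56] shelf x,y -107.63977650578036 -35.195776068587215 tool x [0.1 1.  0. ] F [-0.97 -0.54 -0.94] [-0.13  0.37  1.78  0.    1.01 -0.04]
17.9333 [534.965  16.333  39.559] [ 0.995 -0.097 -0.012] [-0.973 -0.543 -0.942] 60.14621038239328
side 358 282
top 313 272
```

View pics/side20.png

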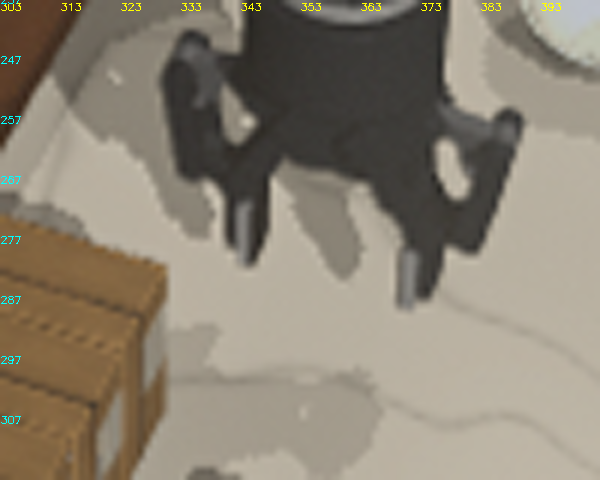

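>>> carry_out(targets="0.4 0 0.015 0.006 0; 0.4 0 0.015 0.006 0; 0.4 0 0.012 0 0; 0.4 0 0 0 0; 0.4 0 0 0 0")

```text
t: 18.45
position: [583.4, 11.2, 36.7]
tool_rot: [[0.096, 0.995, 0.006], [0.995, -0.096, -0.001], [0.0, 0.006, -1.0]]
contact_force: [-0.2, -0.2, 0.4]
finger_gap: 59.7
```

```bash
python3 sh.py; python3 look.py 21
```

```text
t 18.45 [583.35  11.18  36.74] shelf x,y -58.98192390304131 -35.66851808434181 tool x [0.1 1.  0. ] F [-0.18 -0.16  0.36] [-0.13  0.45  1.67  0.    1.02 -0.03]
18.45 [583.354  11.176  36.742] [ 0.995 -0.096  0.006] [-0.183 -0.165  0.36 ] 59.72486304780847
side 339 278
top 314 255
```

View pics/side21.png

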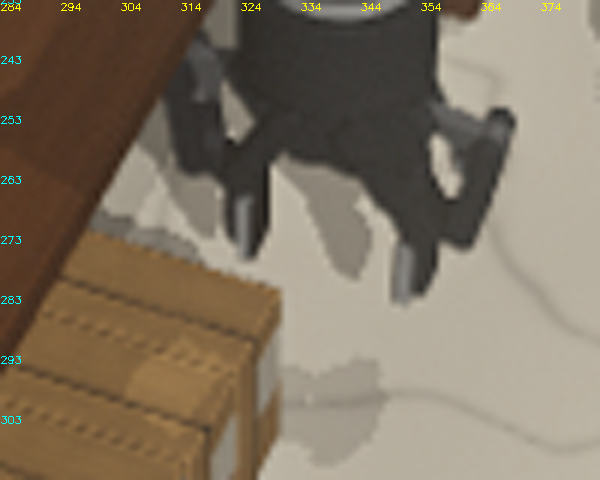

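>>> carry_out(targets="0.4 0.012 -0.003 0.004 0; 0.4 0.012 0 0.003 0; 0.4 0.008 0 0 0; 0.4 0 0 0 0; 0.4 0 0 0 0")

```text
t: 18.97
position: [580.1, 44.7, 26.8]
tool_rot: [[0.094, 0.996, -0.0], [0.996, -0.094, -0.0], [-0.0, -0.0, -1.0]]
contact_force: [-0.7, -1.0, 0.2]
finger_gap: 59.6
```

```bash
python3 sh.py; python3 look.py 22
```

```text
t 18.9667 [580.12  44.72  26.78] shelf x,y -65.42828708839548 -2.5887779331604706 tool x [ 0.09  1.   -0.  ] F [-0.69 -0.98  0.17] [-0.07  0.46  1.67 -0.    1.01  0.02]
18.9667 [580.123  44.725  26.781] [ 0.996 -0.094 -0.   ] [-0.686 -0.976  0.166] 59.630055306104914
side 337 291
top 303 257
```

View pics/side22.png

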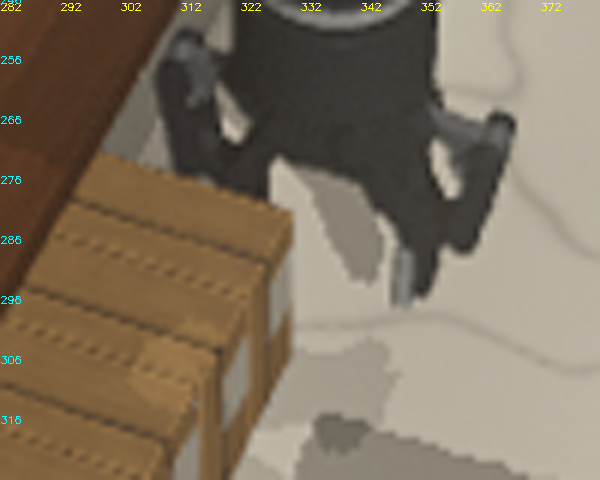

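>>> carry_out(targets="0.4 0.004 0 0 0; 0.4 0.004 0 0 0; 0.4 0.003 0 0 0; 0.4 0 0 0 0")

```text
t: 19.4
position: [581.6, 54.2, 27.0]
tool_rot: [[0.097, 0.995, -0.0], [0.995, -0.097, -0.001], [-0.001, -0.0, -1.0]]
contact_force: [0.9, -2.8, 0.3]
finger_gap: 59.9
```

>>> carry_out(targets="0.4 0.002 0 0 0; 0.4 0.002 0 0 0; 0.4 0 0 0 0")

```text
t: 19.65
position: [582.0, 56.4, 27.0]
tool_rot: [[0.098, 0.995, -0.0], [0.995, -0.098, -0.003], [-0.003, 0.0, -1.0]]
contact_force: [-0.3, -8.6, 0.2]
finger_gap: 60.1
```

```bash
python3 row.py 23
```

```text
t 19.65 [581.98  56.41  26.97] shelf x,y -64.70206289408316 9.217809628099712 tool x [ 0.1  1.  -0. ] F [-0.25 -8.62  0.21] [-0.05  0.47  1.66 -0.    1.01  0.05]
y range [ 27.4 243.6]
32 -57.3 89.4 | 44 -57.4 89.2 | 56 -56.1 89.1 | 68 -56.6 89.2 | 80 -56.5 89.2 | 92 -56.4 89.3 | 104 -55.5 89.0 | 116 -54.3 89.0 | 128 -53.7 89.2 | 140 -52.6 89.4 | 152 -52.4 88.7 | 164 -55.4 89.5 | 176 -55.4 89.4 | 188 -54.4 89.1 | 200 -55.0 89.0 | 212 -57.4 89.0 | 224 -56.9 89.3 | 236 -56.7 89.2 |
```

The row is back at y 27–244 with the tops flat, so nothing is leaning this time. One last nudge, then back off.

>>> carry_out(targets="0.4 0.0015 0 0 0; 0.4 0 0 0 0; 0.4 0 0 0 0; 0.4 -0.006 0 0 0; 0.4 -0.012 0 0 0; 0.4 -0.015 0 0 0; 0.4 -0.01 0 0 0; 0.4 0 0 0 0")

```text
t: 20.37
position: [577.8, 15.4, 27.0]
tool_rot: [[0.099, 0.995, 0.0], [0.995, -0.099, -0.0], [-0.0, 0.0, -1.0]]
contact_force: [-0.1, 1.3, 0.3]
finger_gap: 59.8
```

```bash
python3 row.py 24
```

```text
t 20.3667 [577.84  15.41  26.99] shelf x,y -64.87424712037628 -31.98355832465866 tool x [ 0.1  1.  -0. ] F [-0.09  1.28  0.31] [-0.12  0.46  1.68 -0.    1.   -0.02]
y range [ 27.47 243.39]
32 -57.4 89.0 | 44 -56.7 89.2 | 56 -55.9 89.1 | 68 -56.6 88.5 | 80 -56.2 89.2 | 92 -55.9 88.8 | 104 -55.4 89.1 | 116 -53.9 89.2 | 128 -52.8 89.0 | 140 -52.4 89.5 | 152 -52.4 88.9 | 164 -55.2 89.1 | 176 -55.4 89.4 | 188 -54.9 89.3 | 200 -56.7 89.2 | 212 -57.6 89.4 | 224 -56.5 89.2 | 236 -57.0 89.1 |
```

>>> carry_out(targets="0.4 0 -0.02 0 0; 0.4 0 -0.03 0 0; 0.4 0 0 -0.02 0; 0.4 0 0 -0.04 0; 0.4 0 0 -0.04 0; 0.4 0 0 -0.04 0; 0.4 0 -0.03 -0.04 0; 0.4 0 0 0 0")

```text
t: 21.08
position: [506.0, 25.2, 208.9]
tool_rot: [[0.095, 0.995, 0.014], [0.995, -0.095, -0.001], [0.0, 0.014, -1.0]]
contact_force: [1.9, -0.2, -0.0]
finger_gap: 59.7
```

>>> carry_out(targets="0.4 0 -0.03 0 0; 0.4 0 -0.03 0 0; 0.4 0 -0.03 0 0; 0.4 0 0 0 0; 0.4 0 0 0 0")

```text
t: 21.5
position: [412.3, 33.9, 199.7]
tool_rot: [[0.096, 0.995, -0.0], [0.995, -0.096, 0.001], [0.001, -0.0, -1.0]]
contact_force: [0.5, -0.1, -0.5]
finger_gap: 60.2
```

```bash
python3 row.py 25; python3 - <<'E'
from h import *
np.set_printoptions(precision=1,suppress=True)
s=dict(np.load('pics/side25.npz'));t=grab('top','25');save(s,'side25f');save(t,'top25f');crop(t,205,215,110,60,7,'trow25')
f=s['frame'].astype(int);W=cloud(s)-[1,1.6,0];z=W[...,2]
k=(z>132)&(z<160)&(abs(W[...,0]-410)<80)&(abs(W[...,1]-266)<50)&(f[...,0]-f[...,2]>40)
print('tall',cv2.minAreaRect(W[k][:,:2].astype(np.float32)),np.median(z[k]))
A=W[k];c=np.linalg.lstsq(np.c_[A[:,:2]-A[:,:2].mean(0),np.ones(len(A))],A[:,2],rcond=None)[0];print('top slopes deg',np.degrees(c[:2]))
for n in('side','top'):
    a=np.load(f'pics/{n}0.npz')['frame'];b=np.load(f'pics/{n}25.npz')['frame']
    R=((255,425,40,50,'bottle'),(415,130,32,72,'jar'),(388,225,36,28,'bowl')) if n=='side' else ((160,236,30,30,'bottle'),(446,298,50,32,'jar'),(362,283,36,36,'bowl'))
    for u,v,w,h,nm in R:
        g=lambda i:cv2.Laplacian(cv2.GaussianBlur(cv2.cvtColor(i[v:v+h,u:u+w],cv2.COLOR_RGB2GRAY),(3,3),0),cv2.CV_32F)
        print(n,nm,np.round(cv2.phaseCorrelate(g(a),g(b))[0],2))
E
```

```text
t 21.5 [412.27  33.94 199.66] shelf x,y -231.4580474231688 -29.48833539478314 tool x [0.1 1.  0. ] F [ 0.53 -0.1  -0.51] [-0.13 -0.12  1.95  0.    1.31 -0.03]
y range [ 27.22 243.4 ]
32 -57.3 88.7 | 44 -56.8 89.2 | 56 -56.0 89.2 | 68 -56.0 88.9 | 80 -56.3 89.2 | 92 -55.5 89.1 | 104 -55.0 89.1 | 116 -54.0 89.1 | 128 -53.2 89.1 | 140 -52.4 89.5 | 152 -52.6 89.2 | 164 -55.7 88.9 | 176 -55.1 89.0 | 188 -54.9 89.5 | 200 -55.6 89.2 | 212 -57.5 89.5 | 224 -56.5 89.0 | 236 -56.4 89.4 | tall ((411.47698974609375, 266.5353088378906), (46.79792785644531, 118.88582611083984), 84.35012817382812) 143.0041112342097
top slopes deg [-0.3 -3.7]
side bottle [ 0.1 -0. ]
side jar [  9.1 -24.8]
side bowl [-1.8  2. ]
top bottle [-0.   0.2]
top jar [-0.5  0. ]
top bowl [-0.3 -0.7]
```

View pics/side25f.png

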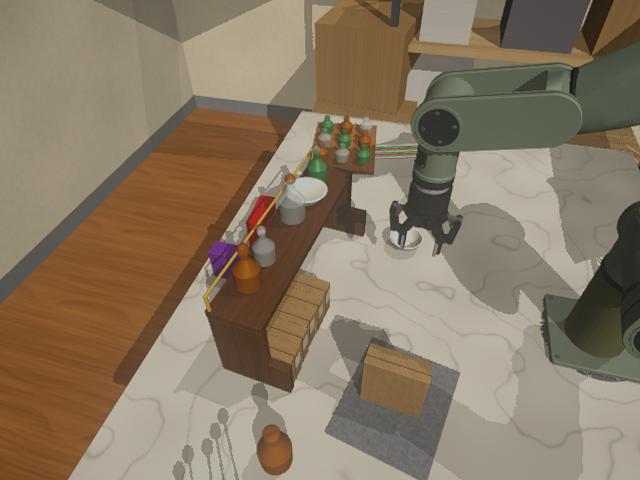

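View pics/trow25.png

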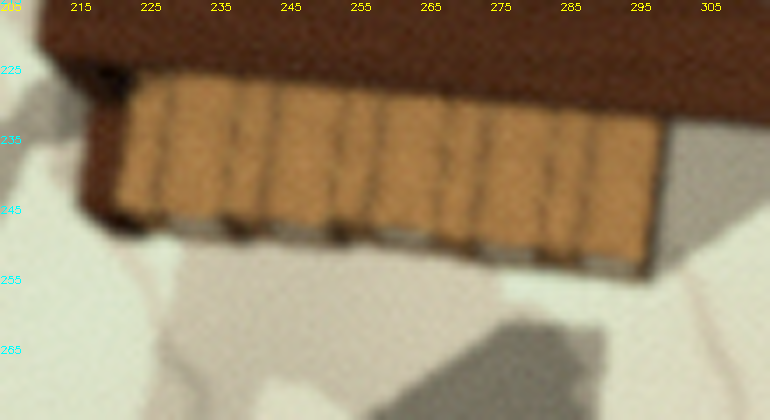

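```bash
python3 - <<'E'
from h import *
for tag in('0','25'):
  for n in('side','top'):
    s=dict(np.load(f'pics/{n}{tag}.npz'));W=cloud(s);z=W[...,2];f=s['frame'].astype(int)
    c=(412,268) if tag=='25' else (630,192)
    if n=='top': c=(c[0]-2,c[1]-6)
    k=(z>132)&(z<152)&(abs(W[...,0]-c[0])<(45 if tag=='25' else 12))&(abs(W[...,1]-c[1])<12)&(f[...,0]-f[...,2]>35)
    if k.sum()<20: print(tag,n,k.sum());continue
    A=W[k];q=np.linalg.lstsq(np.c_[A[:,:2]-A[:,:2].mean(0),np.ones(len(A))],A[:,2],rcond=None)[0];print(tag,n,k.sum(),np.degrees(q[:2]).round(2),q[2].round(1))
E
```

```text
0 side 104 [0.41 1.15] 139.4
0 top 68 [-1.57 -2.74] 139.5
25 side 593 [0.07 0.66] 143.2
25 top 291 [0.27 3.21] 143.4
```

```bash
python3 -c "
from station import robot
print(robot.finish_job(), robot.observe()['t'])"
```

```text
the job is handed in; nothing more can be done
the job is handed in; nothing more can be done
```

I handed the job in at about 21.6 s. By my last measurements every condition was met, but no verdict is reported.

**Tall box:** I gripped it by the front of its top and tipped it outward about 11° with its foot still in the row. I then lifted it out tilted and stood it upright on the pad. Its centre is about 9 mm from the pad's, and its top is level within about 1° in the side view. The top view's across-width fit gave 3°, but it was also off by nearly that much on the untouched box, so I took it as noise.

**Row:** I pushed the five low boxes against the left panel from the free end.
- **First push:** the finger was too high, the boxes leaned, and the row settled back 2–4 mm when I let go.
- **Second push:** I pushed again lower down. The row stayed put after I backed off, with level tops and no visible gaps.
- **Fronts:** they were about 3–7 mm further in than the −60 mm line. The middle box is the farthest off, at roughly +7 mm against the 12 mm limit.

**Bystanders:** the bottle, jar and bowl showed no shift in the top view. The side-view check of the jar and bowl didn't work because the arm blocked the view. The two cameras also disagreed by about 7 mm in y, so I relied on the side view after checking it against the fingers.

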